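# Read the tile samples on the colour reader and stand them on the ledge

### The arm

A 6-joint arm with a two-finger parallel gripper is mounted at the origin on the work surface. World frame = base frame: x ahead of the robot, y to its left, z up, the work surface at z = 0. Lengths are in mm, angles in rad, forces in N, time in s.
With the tool pointing down it reaches from about 350 to 975 mm from the base axis. Payload 7.1 kg.
Tool frame: the origin (TCP) lies midway between the tips of the shut fingers; the grasp point (between the pads) lies 19 mm behind it; z points along the fingers, y is the line along which they close (so a half turn about z gives the same grasp; the last joint's range is limited). The gripper opens to 88 mm and grips with 3 to 60 N. Pads are 20 mm wide; open, the fingers measure 115 mm over their backs; the gripper's body (75 mm by 178 mm) begins 61 mm behind the grasp point.
Start: joints at [1.195, 0.423, 1.63, -0, 1.089, -0.019], TCP at [218.266, 585.632, 222.675] pointing down, gripper open.
Joint ranges: [-3, 3], [-0.9, 2.11], [0.09, 2.58], [-1.31, 4.45], [0.11, 2.69], [-2.54, 2.54]. Speed limits (rad/s): [2.39, 2.39, 3.01, 3.14, 3.14, 3.14].

### API

Orientations are given as a rotation vector (axis times angle).
In Python, from workcell import ctrl gives the robot as it stands. The module is installed in compiled form; this text tells all that it offers.
- The arm moves only by the tool apply_moves, never from a script. Its argument "targets" is a list of rows, each a list of 3 entries, a list of its own where there are three numbers: the opening, from -1 (shut) to 1 (fully open), then the shift along the tool's x, y, z normalised to -1 to 1, where 1 is 5 cm, then the turn, a rotation vector about the tool's x, y, z normalised to -1 to 1, where 1 is 90 degrees. In form: [[jaw, [x, y, z], [wx, wy, wz]], ...]. A call has 1 to 8 rows; each row shifts and turns the commanded pose from where the row before left it, along the tool's axes as they then stand; what a row does not reach is not made up. A row lasts 1/8 s, in which the tool goes at most 62.5 mm and 10.7 degrees, less where a joint would pass 70% of its speed; a pose out of reach is approached as far as the arm can. A call with a number of a shift or a turn outside -1 to 1 is refused whole. A call with a gripper value outside its range is refused whole. The fingers move at their own pace and stop on an object; the grip force is fixed at half the most. Time passes only in rows, so rows that do not move let the fingers close. It gives the time, the measured TCP pose, the force, the opening and the grip force at its end, in the units of the state.
- ctrl.get_obs(): the state, without advancing time (a new reading comes with each control period).
- ctrl.get_image(name): name is "scene" or "top" or "wrist"; returns a dict with "pixels" (384x512x3 uint8, blue, green, red), "camera_matrix" (3x3 intrinsics, pixels), "k1" (the pictures are not rectified: a ray, as slopes to the right and down, at radius r is drawn at 1 + k1 r^2 times it, then the intrinsics apply), "view" (4x4, takes a point from world to camera coordinates); the wrist camera has in their place "hand_eye" (4x4, takes a point from camera to tool coordinates, whose origin is the TCP and whose axes are the flange's). Camera axes: x right, y down, z forward; pixel columns grow to the right and rows downward; lengths in mm; the calibration is good to about 2 mm. A picture is of the moment at which its call begins: read the wrist's pose just before it. There is no depth.
- ctrl.close_job(): hands the job in; it is judged then, once.
Trained networks look in the newest picture that a camera, given by its name, has taken for a name from the list of things; names that differ only in an ending like _2 or _b are one class to them, and where a whole thing is asked for, a point or a joint stands for the part that bears it (a point fixed in the world has none). Each returns a list of dicts, best first, with "score" (0 to 1); they miss things now and then, are a little off and sometimes report something else, mostly with a low value. They report only what shows in the picture. A call takes as long as a camera call.
- ctrl.masks_of(label, camera): "region" (384x512 bool, what is visible of it) and "bbox" ([left, top, right, bottom] in pixels, round what is visible of it).
- ctrl.pinpoint(label, camera): "xy" ([column, row] in pixels: a listed point, or the origin of a listed thing).
The state is a dict: "t": time; "qpos": joint angles; "qvel": joint speeds; "joint_torque": joint torques, N m; "ee_pos": TCP position; "orientation": TCP orientation; "ft_force": force on the tool from outside, world axes, zero at the start; "moment": the same for the moment, N m; "width": finger opening in mm; "grasp_force": force on a finger pad.
Only numpy, scipy, OpenCV 4.12 (cv2) and the standard library are available. Lean on these libraries where they do the work, as an engineer would, in place of code of your own. Each camera call takes 0.05 s, during which the arm holds its last target. There are 200 camera calls.

### The job

Read the splashback tile samples on the bench colour reader. Lay the tiles on its sliding table, glazed face up; then bring the white reference under the reading head, press the blue cap all the way down and hold it a second, and do the same on the ringed spot of each tile, going from the palest to the darkest. Finally stand every tile upright on its short edge on the oak ledge, leaning back on the rail, and leave the other things on the counter alone.

Things in the scene. Friction and masses are not known exactly. Their poses are not given: they have to be found in the camera images.
- pale: glazed sample tile (pale mint green, black ring), 100 x 50 x 9 mm, about 0.1 kg, loose; at the start flat on the counter with the glazed face up. Origin: centre of its underside; x along its 100 mm length, y along its 50 mm width, z out of the glazed face. May be absent (None).
- mid: glazed sample tile (mid green, black ring), 100 x 50 x 9 mm, about 0.1 kg, loose; at the start flat on the counter with the glazed face up. Origin: centre of its underside; x along its 100 mm length, y along its 50 mm width, z out of the glazed face. May be absent (None).
- dark: glazed sample tile (very dark green, white ring), 100 x 50 x 9 mm, about 0.1 kg, loose; at the start flat on the counter with the glazed face up. Origin: centre of its underside; x along its 100 mm length, y along its 50 mm width, z out of the glazed face. May be absent (None).
- pale_spot (a point): centre of the printed ring (14 mm across) on the glazed face of the pale tile, at x 12, y -8, z 9 mm in the tile's frame: where this tile is read
- mid_spot (a point): centre of the printed ring (14 mm across) on the glazed face of the mid tile, at x -10, y 9, z 9 mm in the tile's frame: where this tile is read
- dark_spot (a point): centre of the printed ring (14 mm across) on the glazed face of the dark tile, at x 7, y 6, z 9 mm in the tile's frame: where this tile is read
- stand: bench colour reader (fixed): grey base 350 x 300 x 12 mm, column at x +155 mm (up to 212 mm high), white arm 34 wide, 135 to 165 mm high, reaching to a white barrel 48 across (underside 106 mm above the counter) over the sliding sample table; the sprung reading head slides in it. Origin on the counter exactly below the head; x from head to column (away from the robot), y left
- saddle (a joint): x slide of the sample table, m, -0.02 to 0.10, grows as the table moves along the stand's +x (away from the robot). Slides freely with about 2 N of friction and stays where it is left. At 0 the middle place lies 80 mm in front of the head (x -80 mm in the stand's frame)
- bed (a joint): y slide of the sample table, m, -0.11 to 0.11, grows towards the stand's +y (left); about 2 N of friction, stays where it is left. At 0 the middle place is in line with the head. Dragging the handle moves both slides at once
- place1 (a point): left place on the grey sample table (top 60 mm above the counter): where the centre of a tile's underside belongs, its length along the stand's x, either way round. Places are 84 mm apart, each between side guides 56 mm apart and 5 mm high, which run from 14 to 54 mm beyond the place's centre to a cross fence of the same height, 4 mm past a tile's far end
- place2 (a point): middle place, as place1. Towards the robot the solid table ends 13 mm before a place's centre; from there to 48 mm before it there is only a tongue 34 mm wide, 15 mm thick, so there a tile overhangs 8 mm on either side and fingers can reach down beside it
- place3 (a point): right place for a tile, as place1 and place2
- white_ref (a point): centre of the ring on the round white reference puck (32 mm across) built into the table behind the fence, 88 mm beyond place2 and 9 mm above the table top, the same height as a tile's face
- handle (a point): centre of the sample table's black upright handle knob, 24 mm in diameter, 36 mm high, its centre 50 mm and its top 68 mm above the counter, 105 mm in front of place2; grip it from above and drag the table in x and y
- tip (a point): centre of the lower face of the dark reading head (20 mm across), 81 mm above the counter at rest, 12 mm above a tile's face; moves down with the cap
- cap (a point): centre of the top of the blue cap (40 mm across) of the reading head, 196 mm above the counter at rest. Pressing it down lowers the head; it springs back up when let go
- plunger (a joint): how far the reading head is pressed down, m: 0 at rest, 0.0115 at the stop (the head then hangs 0.5 mm above the tile's face, within 1.5 mm); about 2 N starts it, about 5 N holds it fully down
- ledge: fixed oak ledge: board 80 x 270 mm, top 18 mm high; front lip at x -30 to -20 mm, 6 mm above the board; steel rail 10 mm thick, 250 long, along y at x +9 mm, centre 61 mm high, a post at each end. A tile stands on a short edge between them, leaning back about 15 degrees, its lower back edge at x -7 mm. Origin on the counter; x from open front to rail. Tiles fit 80 mm apart
- jar_big: bystander: large glossy green ceramic storage jar, 96 mm across, 125 high, loose; origin under its centre
- jar_small: bystander: small glossy green ceramic jar, 72 mm across, 85 high, loose; origin under its centre
- mug: bystander: white mug, 80 mm across, 92 high, loose; origin under its centre
- tape: bystander: yellow and black tape measure standing on its edge, 66 x 34 x 62 high, loose; origin under its centre
- mill: bystander: dark wooden pepper mill, 58 mm across, 168 high, loose; origin under its centre

How it is judged (in metres and radians):
On the way, in this order (a step that is already met when the one before it is completed fails the run):
1. the white reference is under the head, head fully down for half a second (distance between white_ref and tip below 0.004 m), for 0.4 s.
2. then the ringed spot of the pale tile (if there is one), flat on the table, is under the head, head fully down for half a second (distance between pale_spot and tip below 0.004 m and height (world z) of pale_spot below 0.073 m), for 0.4 s.
3. then the ringed spot of the mid tile (if there is one), flat on the table, is under the head, head fully down for half a second (distance between mid_spot and tip below 0.004 m and height (world z) of mid_spot below 0.073 m), for 0.4 s.
4. then the ringed spot of the dark tile (if there is one), flat on the table, is under the head, head fully down for half a second (distance between dark_spot and tip below 0.004 m and height (world z) of dark_spot below 0.073 m), for 0.4 s.
At the end, for the whole second after the job is handed in: every tile that is present stands on a short edge on the oak ledge, between lip and rail and wholly between the rail's end posts, within 24 degrees of upright, resting on the ledge and at rest (angle between the x axis of each of pale, mid, dark and the z axis of ledge, either way round below 0.43 rad and z of pale in the frame of ledge between 0.055 and 0.08 m and x of pale in the frame of ledge between -0.022 and 0.035 m and y of pale in the frame of ledge between -0.115 and 0.115 m and contact force between each of pale, mid, dark and ledge above 0.2 N and linear speed of each of pale, mid, dark below 0.02 m/s and z of mid in the frame of ledge between 0.055 and 0.08 m and x of mid in the frame of ledge between -0.022 and 0.035 m and y of mid in the frame of ledge between -0.115 and 0.115 m and z of dark in the frame of ledge between 0.055 and 0.08 m and x of dark in the frame of ledge between -0.022 and 0.035 m and y of dark in the frame of ledge between -0.115 and 0.115 m); the robot touches nothing.
It fails at once if the jar big is moved more than 3 cm (distance of jar_big from where it was at the start of the episode above 0.03 m).
It fails at once if the jar small is moved more than 3 cm (distance of jar_small from where it was at the start of the episode above 0.03 m).
It fails at once if the mug is moved more than 3 cm (distance of mug from where it was at the start of the episode above 0.03 m).
It fails at once if the tape is moved more than 3 cm (distance of tape from where it was at the start of the episode above 0.03 m).
It fails at once if the mill is moved more than 3 cm (distance of mill from where it was at the start of the episode above 0.03 m).
Of pale, mid, dark only 2 to 3 are there at a start; the rules pass over those that are not, and their reading is None.
At some moment in a run one of pale, mid, dark may be knocked a few centimetres aside while the robot is not near it.
It also fails if it takes over 210 s, if anything falls off the work surface, if the arm or the gripper's body presses on something with over 40 N, if the wrist force passes 120 N, or if a joint passes its speed limit or range.

## Working session

There is one attempt and no reset: what is moved stays moved. The work goes in short steps, Python scripts to look and compute and a tool call to move; the robot and the scene stay as the last step left them, time stands still between calls to the robot, and variables do not carry over. Pictures are saved under pics/ and viewed, at most 14 in all, crops included, and the job is handed in when it is done.

Besides the shell and the picture viewer there is one more tool, called after "Request:" by a JSON object that holds its "fn" and its "kwargs". apply_moves: Moves the arm, as the interface text tells. Scaled input: -1 to 1 covers 5 cm each way for a shift and 90 degrees each way for a turn. Its arguments: {"type":"object","properties":{"targets":{"type":"array"}},"required":["targets"]}

```bash
mkdir -p pics
cat > h.py <<'E'
import numpy as np, cv2
from scipy.spatial.transform import Rotation as R
from workcell import ctrl
def tool():
    o=ctrl.get_obs(); T=np.eye(4); T[:3,:3]=R.from_rotvec(o['orientation']).as_matrix(); T[:3,3]=o['ee_pos']; return T
def snap(cam,fn=None):
    T=tool(); im=ctrl.get_image(cam)
    K=np.array(im['camera_matrix']); 
    C=T@np.array(im['hand_eye']) if cam=='wrist' else np.linalg.inv(np.array(im['view']))
    if fn: cv2.imwrite('pics/'+fn,np.array(im['pixels']))
    return dict(K=K,k1=im['k1'],C=C,px=np.array(im['pixels']))
def ray(s,uv):
    K=s['K'];d=np.array([(uv[0]-K[0,2])/K[0,0],(uv[1]-K[1,2])/K[1,1]]);u=d.copy()
    for _ in range(20): u=d/(1+s['k1']*(u@u))
    v=s['C'][:3,:3]@np.array([u[0],u[1],1]); return s['C'][:3,3],v
def atz(s,uv,z):
    p,v=ray(s,uv); return p+v*(z-p[2])/v[2]
def proj(s,P):
    c=np.linalg.inv(s['C'])@np.append(P,1); u=c[:2]/c[2]; u=u*(1+s['k1']*(u@u)); return s['K'][:2,:2]@u+s['K'][:2,2]
E
python3 - <<'E'
from h import *
o=ctrl.get_obs(); print({k:np.round(v,3) for k,v in o.items()})
zs=dict(pale=0,mid=0,dark=0,pale_spot=9,mid_spot=9,dark_spot=9,white_ref=69,handle=50,tip=81,cap=196,place1=60,place2=60,place3=60,stand=0,ledge=0,jar_big=0,jar_small=0,mug=0,tape=0,mill=0)
for cam in ('top','scene','wrist'):
    s=snap(cam,cam+'0.png'); print(cam,s['C'][:3,3].round(),s['K'][0,0],s['k1'])
    if cam=='wrist': continue
    for n,z in zs.items():
        r=ctrl.pinpoint(n,cam)
        print(n,[(round(q['score'],2),np.round(q['xy']).tolist(),atz(s,q['xy'],z)[:2].round(1).tolist()) for q in r[:2]])
E
```

```text
{'t': np.float64(0.0), 'qpos': array([ 1.195,  0.424,  1.631,  0.   ,  1.089, -0.019]), 'qvel': array([ 0.002, -0.   , -0.   ,  0.001, -0.001, -0.   ]), 'joint_torque': array([ 1.0000e-03, -5.4462e+01, -2.7367e+01,  6.4000e-02,  2.3000e-02,
       -0.0000e+00]), 'ee_pos': array([218.054, 585.127, 221.905]), 'orientation': array([-5.570e-01, -3.091e+00,  2.000e-03]), 'ft_force': array([-0.252, -0.212,  0.354]), 'moment': array([-0.031, -0.026,  0.01 ]), 'grasp_force': np.float64(0.0), 'width': np.float64(87.871)}
top [ 376.   37. 1447.] 434.0543299414851 0.012312822395029732
pale [(0.75, [355.0, 174.0], [599.4, -317.9])]
mid []
dark [(0.96, [366.0, 229.0], [414.9, -352.1])]
pale_spot [(0.56, [356.0, 180.0], [577.7, -317.2])]
mid_spot []
dark_spot [(0.97, [365.0, 235.0], [395.5, -343.2])]
white_ref [(0.97, [254.0, 122.0], [757.9, 26.4])]
handle [(0.78, [257.0, 178.0], [575.4, 14.7])]
tip [(0.58, [356.0, 181.0], [563.7, -301.9])]
cap [(0.41, [268.0, 138.0], [674.2, -14.0])]
place1 [(0.92, [256.0, 146.0], [680.1, 17.5]), (0.76, [234.0, 152.0], [660.8, 90.2])]
place2 [(0.92, [256.0, 146.0
[... 1297 characters left out ...]
7.0], [678.6, 95.5]), (0.84, [256.0, 248.0], [684.1, 19.2])]
place3 [(0.84, [279.0, 247.0], [678.6, 95.5]), (0.84, [256.0, 248.0], [684.1, 19.2])]
stand [(0.87, [247.0, 262.0], [692.1, -11.8]), (0.21, [343.0, 228.0], [512.3, 340.3])]
ledge [(0.84, [345.0, 230.0], [525.8, 347.5])]
jar_big [(0.81, [367.0, 267.0], [710.9, 389.3]), (0.18, [247.0, 259.0], [675.9, -12.3])]
jar_small [(0.89, [385.0, 250.0], [628.2, 472.0]), (0.68, [252.0, 227.0], [509.3, -3.9])]
mug [(0.72, [370.0, 206.0], [380.6, 472.3]), (0.39, [244.0, 259.0], [676.6, -23.6])]
tape [(0.73, [195.0, 197.0], [319.2, -251.8])]
mill [(0.8, [122.0, 254.0], [664.5, -453.3])]
wrist [154. 610. 384.] 269.83160741643576 -0.04770380602961846
```

View pics/top0.png

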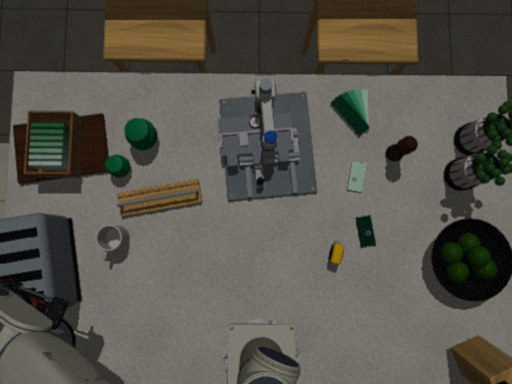

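View pics/scene0.png

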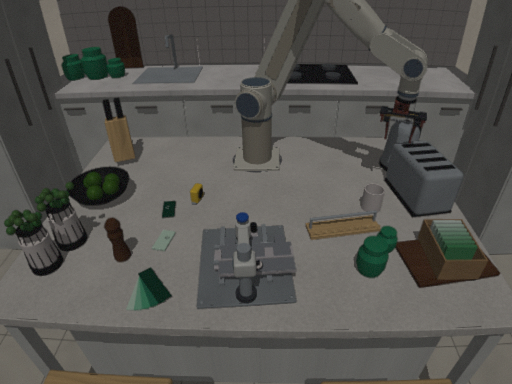

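Two tiles show: pale at about (356,177) and dark at (366,231) in the top view. There is no mid tile on the counter; the other green items are jars, a fan and a rack. The ledge is at (160,197). Next I'll plan a viewing move.

```bash
cat >> h.py <<'E'
def down(yaw):  # tool z down, tool x at angle yaw (rad) in the world
    c,s=np.cos(yaw),np.sin(yaw); return np.array([[c,s,0],[s,-c,0],[0,0,-1.]])
def plan(wps,T=None,jaw=1,step=44,astep=10):
    """wps: list of (pos, Rot or None). prints rows in rounded units; returns the end pose"""
    T=(tool() if T is None else T).copy(); rows=[]
    for p,Rt in wps:
        Rt=T[:3,:3] if Rt is None else Rt
        w=R.from_matrix(T[:3,:3].T@Rt).magnitude()
        n=max(1,int(np.ceil(max(np.linalg.norm(np.array(p)-T[:3,3])/step,np.degrees(w)/astep))))
        for k in range(n):
            sh=np.round(T[:3,:3].T@(np.array(p)-T[:3,3])/(n-k)/50,2)
            tu=np.round(R.from_matrix(T[:3,:3].T@Rt).as_rotvec()/(n-k)/(np.pi/2),3)
            T[:3,3]+=T[:3,:3]@sh*50; T[:3,:3]=T[:3,:3]@R.from_rotvec(tu*np.pi/2).as_matrix()
            rows.append('[%g,[%g,%g,%g],[%g,%g,%g]]'%(jaw,*(sh+0.),*(tu+0.)))
    for i in range(0,len(rows),8): print('['+','.join(rows[i:i+8])+']')
    print('end',T[:3,3].round(1)); return T
E
python3 - <<'E'
from h import *
im=ctrl.get_image('wrist');print(np.round(im['hand_eye'],3)); print(tool().round(3))
plan([([400,350,370],None),([520,0,370],down(np.pi))])
E
```

```text
[[-1.00000e-03 -9.69000e-01 -2.49000e-01  6.85690e+01]
 [ 1.00000e+00 -1.00000e-03  1.00000e-03  8.36000e-01]
 [-1.00000e-03 -2.49000e-01  9.69000e-01 -1.61443e+02]
 [ 0.00000e+00  0.00000e+00  0.00000e+00  1.00000e+00]]
[[-9.37000e-01  3.49000e-01  0.00000e+00  2.18280e+02]
 [ 3.49000e-01  9.37000e-01  0.00000e+00  5.85650e+02]
 [-0.00000e+00  0.00000e+00 -1.00000e+00  2.22676e+02]
 [ 0.00000e+00  0.00000e+00  0.00000e+00  1.00000e+00]]
[[1,[-0.63,-0.39,-0.37],[0,0,0]],[1,[-0.63,-0.39,-0.37],[0,0,0]],[1,[-0.63,-0.39,-0.37],[0,0,0]],[1,[-0.63,-0.4,-0.37],[0,0,0]],[1,[-0.63,-0.39,-0.37],[0,0,0]],[1,[-0.63,-0.4,-0.37],[0,0,0]],[1,[-0.64,-0.39,-0.36],[0,0,0]],[1,[-0.63,-0.4,-0.37],[0,0,0]]]
[[1,[-0.52,-0.64,0],[0,0,-0.025]],[1,[-0.5,-0.65,0],[0,0,-0.025]],[1,[-0.47,-0.67,0],[0,0,-0.025]],[1,[-0.44,-0.69,0],[0,0,-0.025]],[1,[-0.42,-0.71,0],[0,0,-0.025]],[1,[-0.39,-0.73,0],[0,0,-0.026]],[1,[-0.36,-0.74,0],[0,0,-0.025]],[1,[-0.32,-0.75,0],[0,0,-0.026]]]
[[1,[-0.3,-0.77,0],[0,0,-0.025]]]
end [520.1   0.  370.2]
```

Request:
{"fn": "apply_moves", "kwargs": {"targets": [[1,[-0.63,-0.39,-0.37],[0,0,0]],[1,[-0.63,-0.39,-0.37],[0,0,0]],[1,[-0.63,-0.39,-0.37],[0,0,0]],[1,[-0.63,-0.4,-0.37],[0,0,0]],[1,[-0.63,-0.39,-0.37],[0,0,0]],[1,[-0.63,-0.4,-0.37],[0,0,0]],[1,[-0.64,-0.39,-0.36],[0,0,0]],[1,[-0.63,-0.4,-0.37],[0,0,0]]]}}

```text
t: 3.2
ee_pos: [400.5, 348.8, 370.9]
orientation: [0.557, 3.092, 0.0]
ft_force: [0.5, -0.3, 0.2]
width: 87.9
grasp_force: 0.0
```

Run:
```python
from h import *
s=snap('wrist','w1.png'); print(tool()[:3,3].round(1))
r=ctrl.pinpoint('ledge','wrist'); print([(q['score'],q['xy'],atz(s,q['xy'],0).round(1)) for q in r])
```

```text
[403.2 346.8 373.5]
[(0.74, [276.6, 211.5], array([519.2, 343. ,   0. ]))]
```

View pics/w1.png

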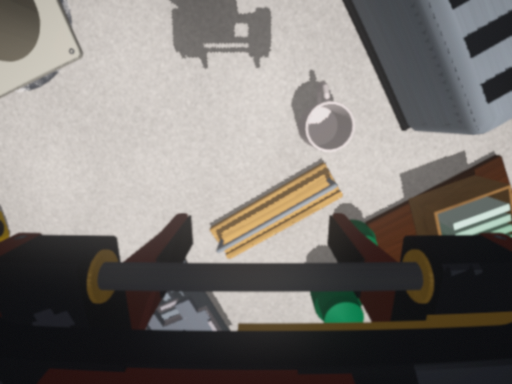

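Request:
{"fn": "apply_moves", "kwargs": {"targets": [[1,[-0.52,-0.64,0],[0,0,-0.025]],[1,[-0.5,-0.65,0],[0,0,-0.025]],[1,[-0.47,-0.67,0],[0,0,-0.025]],[1,[-0.44,-0.69,0],[0,0,-0.025]],[1,[-0.42,-0.71,0],[0,0,-0.025]],[1,[-0.39,-0.73,0],[0,0,-0.026]],[1,[-0.36,-0.74,0],[0,0,-0.025]],[1,[-0.32,-0.75,0],[0,0,-0.026]]]}}

```text
t: 4.3
ee_pos: [506.7, 38.6, 369.7]
orientation: [-0.059, -3.141, -0.001]
ft_force: [0.9, 0.3, 0.4]
width: 87.6
grasp_force: 0.0
```

Request:
{"fn": "apply_moves", "kwargs": {"targets": [[1,[-0.3,-0.77,0],[0,0,-0.025]],[1,[0,0,0],[0,0,0]],[1,[0,0,0],[0,0,0]]]}}

```text
t: 4.68
ee_pos: [519.7, 0.8, 369.7]
orientation: [-0.001, -3.141, -0.001]
ft_force: [0.1, 0.4, 1.0]
width: 87.7
grasp_force: 0.0
```

Run:
```python
from h import *
s=snap('wrist','w2.png'); print(tool().round(3))
for n,z in dict(white_ref=69,handle=50,tip=81,cap=196,place1=60,place2=60,place3=60,stand=0,pale=0,dark=0,pale_spot=9,dark_spot=9).items():
    r=ctrl.pinpoint(n,'wrist'); print(n,[(round(q['score'],2),np.round(q['xy'],1).tolist(),atz(s,q['xy'],z)[:2].round(1).tolist()) for q in r[:3]])
```

```text
[[-1.00000e+00 -0.00000e+00 -1.00000e-03  5.19660e+02]
 [-0.00000e+00  1.00000e+00  0.00000e+00  1.08300e+00]
 [ 1.00000e-03  0.00000e+00 -1.00000e+00  3.69841e+02]
 [ 0.00000e+00  0.00000e+00  0.00000e+00  1.00000e+00]]
white_ref []
handle [(0.92, [260.7, 185.8], [565.9, 3.8])]
tip []
cap [(0.57, [246.6, 284.2], [674.4, -16.8])]
place1 [(0.95, [221.1, 244.2], [677.7, -71.7]), (0.76, [264.5, 242.9], [675.0, 10.9]), (0.61, [312.0, 235.4], [660.0, 100.6])]
place2 [(0.95, [221.1, 244.2], [677.7, -71.7]), (0.76, [264.5, 242.9], [675.0, 10.9]), (0.61, [312.0, 235.4], [660.0, 100.6])]
place3 [(0.95, [221.1, 244.2], [677.7, -71.7]), (0.76, [264.5, 242.9], [675.0, 10.9]), (0.61, [312.0, 235.4], [660.0, 100.6])]
stand [(0.62, [250.1, 235.3], [685.8, -18.6])]
pale [(0.77, [103.5, 191.0], [588.1, -320.8]), (0.56, [222.1, 239.6], [695.7, -78.6])]
dark [(0.69, [78.8, 100.7], [408.9, -345.4])]
pale_spot [(0.78, [111.1, 188.1], [579.8, -298.5])]
dark_spot [(0.74, [73.9, 98.8], [405.9, -348.7])]
```

View pics/w2.png

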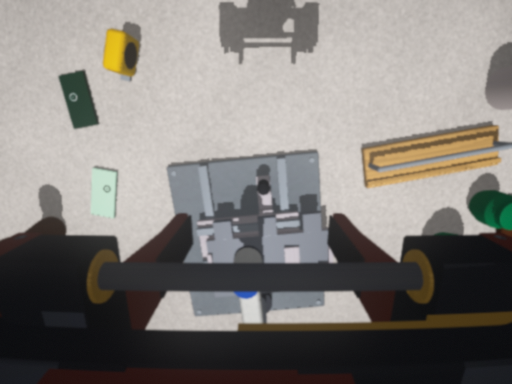

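In w1 the ledge runs from (220,245) to (335,180). w2 shows the handle at (262,185), the cap at (246,290), the pale tile at (103,192) and the dark tile at (79,100). Next I'll look at the tiles and at the ledge in detail.

Request:
{"fn": "apply_moves", "kwargs": {"targets": [[1,[0,-0.83,0.1],[0,0,0]],[1,[0,-0.83,0.1],[0,0,0]],[1,[0,-0.83,0.1],[0,0,0]],[1,[0,-0.83,0.1],[0,0,0]],[1,[0,-0.83,0.1],[0,0,0]],[1,[0,-0.83,0.1],[0,0,0]],[1,[0,-0.83,0.1],[0,0,0]],[1,[0,-0.83,0.1],[0,0,0]]]}}

```text
t: 6.32
ee_pos: [519.8, -333.5, 330.0]
orientation: [0.001, 3.142, 0.0]
ft_force: [-0.5, 0.3, -0.6]
width: 88.0
grasp_force: 0.0
```

Request:
{"fn": "apply_moves", "kwargs": {"targets": [[1,[0,0,0],[0,0,0]],[1,[0,0,0],[0,0,0]]]}}

```text
t: 6.58
ee_pos: [519.8, -331.6, 330.0]
orientation: [-0.001, -3.141, -0.001]
ft_force: [-0.1, 0.3, -0.7]
width: 87.3
grasp_force: 0.0
```

```bash
cat >> h.py <<'E'
def rect(s,m,z):
    """centre, yaw of the long side, sides of a mask's outline laid on height z"""
    c=max(cv2.findContours(m.astype(np.uint8),cv2.RETR_EXTERNAL,cv2.CHAIN_APPROX_NONE)[0],key=len)[:,0]
    P=np.array([atz(s,q,z)[:2] for q in c],np.float32)
    (x,y),(w,h),a=cv2.minAreaRect(P)
    if h>w: a+=90; w,h=h,w
    return np.round([x,y,(a+90)%180-90,w,h],1)
E
python3 - <<'E'
from h import *
s=snap('wrist','w3.png'); print(tool().round(3)[:3,3])
for n in ('pale','dark'):
    for q in ctrl.masks_of(n,'wrist')[:2]: print(n,round(q['score'],2),q['bbox'],rect(s,q['region'],9))
    for k in (n,n+'_spot'):
        for q in ctrl.pinpoint(k,'wrist')[:2]: print(k,round(q['score'],2),q['xy'],atz(s,q['xy'],9).round(1))
t=snap('top','t1.png')
for n in ('ledge','stand'):
    for q in ctrl.masks_of(n,'top')[:1]: print(n,round(q['score'],2),q['bbox'],rect(t,q['region'],18 if n=='ledge' else 12))
hsv=cv2.cvtColor(t['px'],cv2.COLOR_BGR2HSV); b=cv2.inRange(hsv,(105,150,60),(130,255,255)); n,l,st,ce=cv2.connectedComponentsWithStats(b)
for i in range(1,n):
    if st[i,4]>30: print('blue',st[i],ce[i],atz(t,ce[i],193))
a=cv2.resize(t['px'][165:225,100:220],None,fx=5,fy=5,interpolation=cv2.INTER_CUBIC)
cv2.imwrite('pics/mix.png',np.vstack([a,cv2.resize(s['px'][0:240],(600,281))]))
E
```

```text
[ 520.    -331.179  330.223]
pale 0.66 [234.0, 62.4, 270.7, 128.3] [ 408.3 -343.3    8.2   98.9   49.5]
pale 0.59 [245.5, 171.1, 285.1, 228.4] [ 590.  -320.2  -10.7  101.2   51.7]
pale 0.62 [262.7, 199.8] [ 593.3 -324.9    9. ]
pale_spot 0.88 [271.2, 192.9] [ 580.  -309.2    9. ]
pale_spot 0.43 [449.1, 188.7] [572.5  27.6   9. ]
dark 0.83 [232.9, 61.2, 270.5, 125.4] [ 408.2 -343.3    9.2  101.3   51.3]
dark 0.63 [251.2, 97.2] [ 411.2 -344.7    9. ]
dark_spot 0.87 [250.6, 93.1] [ 404.5 -345.6    9. ]
dark_spot 0.16 [266.7, 196.4] [ 586.7 -317.5    9. ]
ledge 0.75 [116.2, 181.7, 204.5, 215.0] [514.1 335.7 -79.5 273.   81.4]
stand 0.7 [220.3, 76.7, 315.9, 198.3] [722.7 -14.5   5.1 411.4 312.7]
blue [264 131  13  12 120] [270.175      136.63333333] [679.72133347 -21.76632096 193.        ]
```

View pics/mix.png

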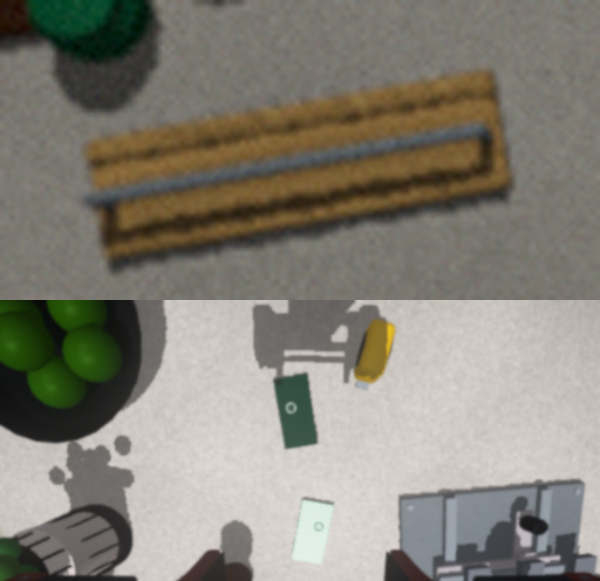

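The rail's posts and the lip show that the ledge's open front faces away from the robot. Its rail is on the near side, so the ledge yaw is about 190°. Now I'll view the reader from above.

Request:
{"fn": "apply_moves", "kwargs": {"targets": [[1,[-0.25,0.77,0],[0,0,0]],[1,[-0.25,0.77,0],[0,0,0]],[1,[-0.25,0.77,0],[0,0,0]],[1,[-0.25,0.77,0],[0,0,0]],[1,[-0.25,0.77,0],[0,0,0]],[1,[-0.25,0.77,0],[0,0,0]],[1,[-0.25,0.77,0],[0,0,0]],[1,[-0.25,0.77,0],[0,0,0]]]}}

```text
t: 8.07
ee_pos: [620.4, -22.6, 330.3]
orientation: [0.0, 3.141, -0.0]
ft_force: [1.3, 0.3, -0.6]
width: 87.7
grasp_force: 0.0
```

Request:
{"fn": "apply_moves", "kwargs": {"targets": [[1,[0,0,0],[0,0,0]],[1,[0,0,0],[0,0,0]]]}}

```text
t: 8.32
ee_pos: [619.8, -24.3, 330.1]
orientation: [0.0, -3.141, 0.001]
ft_force: [0.5, -0.4, 0.1]
width: 87.7
grasp_force: 0.0
```

```bash
cat >> h.py <<'E'
import json
def log():
    o=ctrl.get_obs(); open('log.txt','a').write(json.dumps([list(map(float,o[k])) for k in ('qpos','ee_pos','orientation')])+'\n')
def look(s,names,cam='wrist'):
    for n,z in names.items():
        for q in ctrl.pinpoint(n,cam)[:3]: print(n,round(q['score'],2),np.round(q['xy'],1),atz(s,q['xy'],z)[:2].round(1))
E
python3 - <<'E'
from h import *
log()
s=snap('wrist','w4.png'); print(tool()[:3,3].round(1))
look(s,dict(handle=50,cap=196,white_ref=69,place1=60,stand=0))
hsv=cv2.cvtColor(s['px'],cv2.COLOR_BGR2HSV); b=cv2.inRange(hsv,(105,150,60),(130,255,255)); n,l,st,ce=cv2.connectedComponentsWithStats(b)
for i in range(1,n):
    if st[i,4]>60: print('blue',st[i],ce[i].round(1),atz(s,ce[i],196).round(1))
E
```

```text
[619.8 -24.8 330.1]
handle 0.78 [278.9 131.7] [567.6   7.4]
cap 0.71 [261.6 231.2] [677.  -21.1]
white_ref 0.85 [290.1 247.1] [760.2  28.6]
place1 0.92 [231.1 199.5] [677.9 -71.1]
place1 0.84 [283.4 195.8] [671.5  15.9]
stand 0.63 [262.  194.6] [685.8 -19.1]
blue [249 217  31  30 714] [263.5 231.6] [677.5 -18.8 196. ]
```

View pics/w4.png

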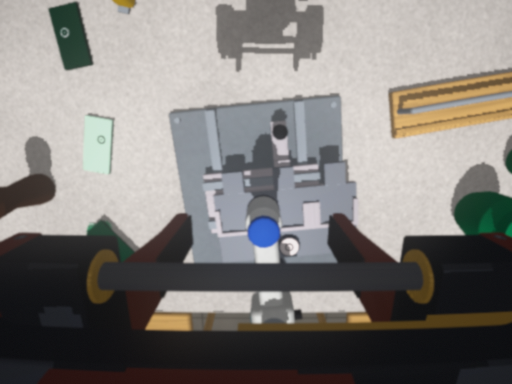

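Run:
```python
from h import *
s=dict(np.load('x.npz')) if 0 else None
T=plan([([568,7.5,150],down(np.radians(185.5))),([568,7.5,90],None),([568,7.5,42],None)])
c,s_=np.cos(np.radians(5.5)),np.sin(np.radians(5.5))
plan([([485.2,-38.5,42],None),(np.array([485.2,-38.5,42])-9*np.array([c,s_,0]),None)],T=T,jaw=-1,step=15)
```

```text
[[1,[0.21,0.13,0.72],[0,0,-0.012]],[1,[0.2,0.13,0.72],[0,0,-0.013]],[1,[0.2,0.14,0.72],[0,0,-0.012]],[1,[0.2,0.14,0.72],[0,0,-0.013]],[1,[0.2,0.15,0.73],[0,0,-0.012]],[1,[0,0,0.6],[0,0,0]],[1,[0,0,0.6],[0,0,0]],[1,[0,0,0.48],[0,0,0]]]
[[1,[0,0,0.48],[0,0,0]]]
end [568.1   7.7  41.8]
[[-1,[0.25,-0.11,0],[0,0,0]],[-1,[0.25,-0.11,0],[0,0,0]],[-1,[0.25,-0.11,0],[0,0,0]],[-1,[0.25,-0.11,0],[0,0,0]],[-1,[0.25,-0.11,0],[0,0,0]],[-1,[0.24,-0.11,0],[0,0,0]],[-1,[0.25,-0.1,0],[0,0,0]],[-1,[0.18,0,0],[0,0,0]]]
end [476.2 -39.4  41.8]
```

Request:
{"fn": "apply_moves", "kwargs": {"targets": [[1,[0.21,0.13,0.72],[0,0,-0.012]],[1,[0.2,0.13,0.72],[0,0,-0.013]],[1,[0.2,0.14,0.72],[0,0,-0.012]],[1,[0.2,0.14,0.72],[0,0,-0.013]],[1,[0.2,0.15,0.73],[0,0,-0.012]],[1,[0,0,0.6],[0,0,0]],[1,[0,0,0.6],[0,0,0]],[1,[0,0,0.48],[0,0,0]]]}}

```text
t: 9.62
ee_pos: [568.0, 8.1, 64.6]
orientation: [0.152, -3.137, -0.0]
ft_force: [0.2, 0.4, 0.7]
width: 87.9
grasp_force: 0.0
```

Request:
{"fn": "apply_moves", "kwargs": {"targets": [[1,[0,0,0.48],[0,0,0]],[1,[0,0,0],[0,0,0]],[-1,[0,0,0],[0,0,0]],[-1,[0,0,0],[0,0,0]],[-1,[0,0,0],[0,0,0]],[-1,[0,0,0],[0,0,0]],[-1,[0,0,0],[0,0,0]],[-1,[0,0,0],[0,0,0]]]}}

```text
t: 10.62
ee_pos: [568.2, 8.5, 41.7]
orientation: [-0.153, 3.138, -0.0]
ft_force: [-0.8, 0.2, 0.1]
width: 31.3
grasp_force: 0.0
```

Run:
```python
from h import *
log(); o=ctrl.get_obs(); print(o['ee_pos'],o['width'],o['grasp_force'],o['ft_force'],o['qpos'].round(3))
```

```text
[568.22480846   8.51518019  41.71875256] 31.30747253456897 0.0 [-0.76165988  0.23873225  0.07022024] [-0.006  0.605  1.849 -0.     0.687 -1.674]
```

Request:
{"fn": "apply_moves", "kwargs": {"targets": [[-1,[0,0,0],[0,0,0]],[-1,[0,0,0],[0,0,0]],[-1,[0,0,0],[0,0,0]]]}}

```text
t: 11.0
ee_pos: [568.2, 8.5, 41.7]
orientation: [0.153, -3.138, 0.0]
ft_force: [-0.2, -1.0, 0.1]
width: 23.4
grasp_force: 30.0
```

Request:
{"fn": "apply_moves", "kwargs": {"targets": [[-1,[0.25,-0.11,0],[0,0,0]],[-1,[0.25,-0.11,0],[0,0,0]],[-1,[0.25,-0.11,0],[0,0,0]],[-1,[0.25,-0.11,0],[0,0,0]],[-1,[0.25,-0.11,0],[0,0,0]],[-1,[0.24,-0.11,0],[0,0,0]],[-1,[0.25,-0.1,0],[0,0,0]],[-1,[0,0,0],[0,0,0]]]}}

```text
t: 12.0
ee_pos: [483.4, -38.5, 41.7]
orientation: [0.152, -3.135, 0.0]
ft_force: [-2.2, -1.8, -0.1]
width: 23.2
grasp_force: 30.0
```

Request:
{"fn": "apply_moves", "kwargs": {"targets": [[-1,[0.15,0,0],[0,0,0]],[-1,[0,0,0],[0,0,0]]]}}

```text
t: 12.25
ee_pos: [477.1, -38.6, 41.6]
orientation: [0.153, -3.137, 0.0]
ft_force: [-2.6, -1.7, 0.7]
width: 23.5
grasp_force: 30.0
```

Request:
{"fn": "apply_moves", "kwargs": {"targets": [[-1,[0.1,0,0],[0,0,0]],[-1,[0,0,0],[0,0,0]]]}}

```text
t: 12.5
ee_pos: [476.8, -38.8, 41.8]
orientation: [-0.152, 3.13, -0.001]
ft_force: [10.9, 1.2, -14.8]
width: 23.5
grasp_force: 30.0
```

Request:
{"fn": "apply_moves", "kwargs": {"targets": [[-1,[-0.06,0.3,0],[0,0,0]],[-1,[0,0.35,0],[0,0,0]],[-1,[0,0.35,0],[0,0,0]],[-1,[0,0.35,0],[0,0,0]],[-1,[0,0.35,0],[0,0,0]],[-1,[0,0.35,0],[0,0,0]],[-1,[0,0,0],[0,0,0]]]}}

```text
t: 13.38
ee_pos: [466.8, 65.6, 41.7]
orientation: [-0.155, 3.135, 0.001]
ft_force: [6.0, 1.9, -8.6]
width: 23.5
grasp_force: 30.0
```

Request:
{"fn": "apply_moves", "kwargs": {"targets": [[-1,[0,0.1,0],[0,0,0]],[-1,[0,0,0],[0,0,0]]]}}

```text
t: 13.62
ee_pos: [466.4, 69.8, 41.7]
orientation: [-0.154, 3.135, 0.001]
ft_force: [4.8, 2.4, -7.4]
width: 23.4
grasp_force: 30.0
```

Request:
{"fn": "apply_moves", "kwargs": {"targets": [[-1,[0,0.06,0],[0,0,0]],[-1,[0,0,0],[0,0,0]]]}}

```text
t: 13.88
ee_pos: [466.3, 70.1, 41.7]
orientation: [-0.157, 3.135, -0.004]
ft_force: [8.6, -21.2, -8.1]
width: 23.5
grasp_force: 30.0
```

Request:
{"fn": "apply_moves", "kwargs": {"targets": [[-1,[0,0.06,0],[0,0,0]],[-1,[0,0,0],[0,0,0]]]}}

```text
t: 14.12
ee_pos: [466.3, 70.4, 41.7]
orientation: [-0.16, 3.135, -0.01]
ft_force: [10.9, -44.2, -9.6]
width: 23.6
grasp_force: 30.0
```

Request:
{"fn": "apply_moves", "kwargs": {"targets": [[-1,[0,-0.14,0],[0,0,0]],[-1,[0,-0.4,0],[0,0,0]],[-1,[0,-0.4,0],[0,0,0]],[-1,[0,-0.4,0],[0,0,0]],[-1,[0,-0.4,0],[0,0,0]],[-1,[0,-0.4,0],[0,0,0]],[-1,[0,-0.4,0],[0,0,0]],[-1,[0,-0.4,0],[0,0,0]]]}}

```text
t: 15.12
ee_pos: [479.8, -71.2, 41.7]
orientation: [-0.154, 3.137, 0.001]
ft_force: [4.5, 2.6, -5.2]
width: 23.3
grasp_force: 30.0
```

Request:
{"fn": "apply_moves", "kwargs": {"targets": [[-1,[0,-0.4,0],[0,0,0]],[-1,[0,-0.4,0],[0,0,0]],[-1,[0,-0.4,0],[0,0,0]],[-1,[0,-0.3,0],[0,0,0]],[-1,[0,0,0],[0,0,0]]]}}

```text
t: 15.75
ee_pos: [487.0, -147.0, 41.7]
orientation: [-0.152, 3.137, -0.001]
ft_force: [5.7, -1.1, -6.0]
width: 23.4
grasp_force: 30.0
```

Request:
{"fn": "apply_moves", "kwargs": {"targets": [[-1,[0,-0.06,0],[0,0,0]],[-1,[0,0,0],[0,0,0]]]}}

```text
t: 16.0
ee_pos: [487.3, -149.0, 41.7]
orientation: [-0.153, 3.137, -0.0]
ft_force: [4.8, -0.9, -7.3]
width: 23.3
grasp_force: 30.0
```

Request:
{"fn": "apply_moves", "kwargs": {"targets": [[-1,[0,-0.06,0],[0,0,0]],[-1,[0,0,0],[0,0,0]]]}}

```text
t: 16.25
ee_pos: [487.1, -149.4, 41.6]
orientation: [0.15, -3.138, -0.005]
ft_force: [7.2, 16.1, -4.0]
width: 23.6
grasp_force: 30.0
```

Request:
{"fn": "apply_moves", "kwargs": {"targets": [[-1,[-0.05,0.3,0],[0,0,0]],[-1,[-0.05,0.3,0],[0,0,0]],[-1,[-0.05,0.3,0],[0,0,0]],[-1,[-0.05,0.3,0],[0,0,0]],[-1,[-0.05,0.3,0],[0,0,0]],[-1,[0,0.3,0],[0,0,0]],[-1,[0,0.3,0],[0,0,0]],[-1,[0,0.1,0],[0,0,0]]]}}

```text
t: 17.25
ee_pos: [489.0, -40.9, 41.7]
orientation: [-0.154, 3.137, -0.0]
ft_force: [0.5, -1.8, -5.5]
width: 23.2
grasp_force: 30.0
```

Request:
{"fn": "apply_moves", "kwargs": {"targets": [[-1,[0,0,0],[0,0,0]],[-1,[0,0,0],[0,0,0]]]}}

```text
t: 17.5
ee_pos: [489.0, -41.9, 41.7]
orientation: [-0.152, 3.138, 0.0]
ft_force: [2.3, 1.9, -5.8]
width: 23.6
grasp_force: 30.0
```

```bash
cat >> h.py <<'E'
TH=np.radians(5.42); UX=np.array([np.cos(TH),np.sin(TH),0]); UY=np.array([-np.sin(TH),np.cos(TH),0])
MID=np.array([476.8,-39.65,0]) # TCP on the handle at saddle -20, bed 0
HEAD=MID+205*UX
def tabpos():
    d=tool()[:3,3]-MID; return -20+d@UX, d@UY
E
python3 - <<'E'
from h import *
log(); print(tool()[:3,3],tabpos(),ctrl.get_obs()['ft_force'])
E
```

```text
[488.98575116 -41.88689904  41.65513289] (np.float64(-8.080018822813587), np.float64(-3.3779131525101365)) [ 2.32915469  1.87614029 -5.78606669]
```

Request:
{"fn": "apply_moves", "kwargs": {"targets": [[-1,[0,0.07,0],[0,0,0]],[-1,[0,0,0],[0,0,0]],[-1,[0,0,0],[0,0,0]],[-1,[0,0,0],[0,0,0]]]}}

```text
t: 18.0
ee_pos: [488.4, -38.6, 41.6]
orientation: [-0.152, 3.138, -0.0]
ft_force: [2.4, -1.2, -6.4]
width: 23.7
grasp_force: 30.0
```

Run:
```python
from h import *
log(); print(tool()[:3,3],tabpos(),ctrl.get_obs()['ft_force'])
```

```text
[488.42925956 -38.62171783  41.64146211] (np.float64(-8.325606996919744), np.float64(-0.07476652273591822)) [ 2.448356   -1.24052253 -6.43237767]
```

Request:
{"fn": "apply_moves", "kwargs": {"targets": [[1,[0,0,0],[0,0,0]],[1,[0,0,0],[0,0,0]],[1,[0,0,0],[0,0,0]],[1,[0,0,-0.4],[0,0,0]],[1,[0,0,-0.9],[0,0,0]],[1,[0,0,-0.9],[0,0,0]],[1,[0,0,-0.9],[0,0,0]],[1,[0,0,-0.9],[0,0,0]]]}}

```text
t: 19.0
ee_pos: [488.0, -38.4, 243.3]
orientation: [-0.153, 3.138, 0.0]
ft_force: [0.7, -0.4, 0.9]
width: 87.9
grasp_force: 0.0
```

Request:
{"fn": "apply_moves", "kwargs": {"targets": [[1,[-0.9,0,0],[0,0,0]],[1,[-0.7,0,0],[0,0,0]],[1,[0,0,0],[0,0,0]],[1,[0,0,0],[0,0,0]]]}}

```text
t: 19.5
ee_pos: [567.0, -30.7, 241.2]
orientation: [0.153, -3.136, -0.0]
ft_force: [-0.6, -0.6, -0.1]
width: 88.0
grasp_force: 0.0
```

Run:
```python
from h import *
log(); s=snap('wrist','w5.png'); T=tool(); print(T[:3,3].round(1))
look(s,dict(handle=50,white_ref=69,place1=60,cap=196))
q=ctrl.masks_of('handle','wrist')
for h in (MID+12*UX,): print('handle top/bot expected px',proj(s,h+[0,0,68]),proj(s,h+[0,0,50]))
for p,n in ((117,'place2'),(205,'white')): 
    for y in (84,0,-84): print(n,y,proj(s,MID+p*UX+y*UY+[0,0,60+9*(n=='white')]).round(1))
t=snap('top'); look(t,dict(pale=9,dark=9),'top')
plan([([560.5,-314.6,T[2,3]],down(np.radians(169.3))),([560.5,-314.6,60],None),([560.5,-314.6,2.5],None)])
```

```text
[566.8 -30.7 241.3]
handle 0.95 [257.1 109.4] [484.4 -40.7]
white_ref 0.73 [260.4 257.3] [677.8 -17.8]
place1 0.77 [194.2 194.3] [ 599.9 -113.1]
place1 0.69 [324.7 193.4] [582.1  58.1]
place1 0.64 [258.7 194.6] [592.1 -28.4]
cap 0.89 [258.1 325.3] [679.3 -20.1]
handle top/bot expected px [258.47370113 112.6197804 ] [258.54023227 113.0956272 ]
place2 84 [322.1 195.6]
place2 0 [258.4 195.5]
place2 -84 [194.8 195.3]
white 84 [319.6 259.1]
white 0 [258.4 259.2]
white -84 [197.2 258.9]
pale 0.76 [354.4 176.8] [ 588.5 -313.4]
pale 0.49 [144.6 141. ] [706.  391.9]
dark 0.79 [366.2 230.5] [ 409.  -348.5]
dark 0.63 [146.3 138.5] [714.6 386.5]
[[1,[0.1,-0.81,0],[0,0,0.026]],[1,[0.07,-0.81,0],[0,0,0.026]],[1,[0.03,-0.81,0],[0,0,0.026]],[1,[0,-0.81,0],[0,0,0.026]],[1,[-0.03,-0.81,0],[0,0,0.026]],[1,[-0.07,-0.81,0.01],[0,0,0.025]],[1,[-0.09,-0.8,0],[0,0,0.026]],[1,[0,0,0.73],[0,0,0]]]
[[1,[0,0,0.72],[0,0,0]],[1,[0,0,0.73],[0,0,0]],[1,[0,0,0.72],[0,0,0]],[1,[0,0,0.73],[0,0,0]],[1,[0,0,0.57],[0,0,0]],[1,[0,0,0.58],[0,0,0]]]
end [ 560.3 -314.6    2.3]
```

View pics/w5.png

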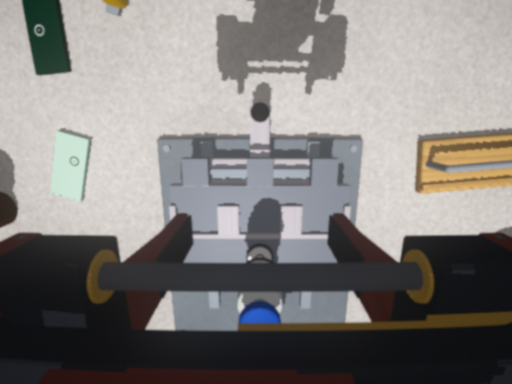

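Request:
{"fn": "apply_moves", "kwargs": {"targets": [[1,[0.1,-0.81,0],[0,0,0.026]],[1,[0.07,-0.81,0],[0,0,0.026]],[1,[0.03,-0.81,0],[0,0,0.026]],[1,[0,-0.81,0],[0,0,0.026]],[1,[-0.03,-0.81,0],[0,0,0.026]],[1,[-0.07,-0.81,0.01],[0,0,0.025]],[1,[-0.09,-0.8,0],[0,0,0.026]],[1,[0,0,0.73],[0,0,0]]]}}

```text
t: 20.95
ee_pos: [562.1, -318.5, 207.1]
orientation: [0.298, 3.121, -0.005]
ft_force: [0.9, 0.0, 0.0]
width: 87.9
grasp_force: 0.0
```

Request:
{"fn": "apply_moves", "kwargs": {"targets": [[1,[0,0,0.72],[0,0,0]],[1,[0,0,0.73],[0,0,0]],[1,[0,0,0.72],[0,0,0]],[1,[0,0,0],[0,0,0]],[1,[0,0,0],[0,0,0]]]}}

```text
t: 21.58
ee_pos: [561.2, -314.9, 97.3]
orientation: [0.293, 3.127, -0.001]
ft_force: [0.4, 0.1, 1.1]
width: 87.4
grasp_force: 0.0
```

Run:
```python
from h import *
log(); s=snap('wrist'); T=tool(); print(T.round(2))
for q in ctrl.masks_of('pale','wrist')[:2]: print(round(q['score'],2),q['bbox'],rect(s,q['region'],9))
look(s,dict(pale_spot=9,pale=9))
```

```text
[[-9.8000e-01  1.9000e-01  0.0000e+00  5.6151e+02]
 [ 1.9000e-01  9.8000e-01 -0.0000e+00 -3.1509e+02]
 [-0.0000e+00 -0.0000e+00 -1.0000e+00  9.7900e+01]
 [ 0.0000e+00  0.0000e+00  0.0000e+00  1.0000e+00]]
0.75 [233.7, 173.1, 285.7, 266.0] [ 586.5 -318.2  -10.8   95.1   49.8]
pale_spot 0.59 [270.7 212.3] [ 580.9 -306.8]
pale 0.87 [260.  221.6] [ 588.4 -318.8]
```

Request:
{"fn": "apply_moves", "kwargs": {"targets": [[1,[0,0.02,0.7],[0,0,0]],[1,[0,0,0.7],[0,0,0]],[1,[0,0,0.5],[0,0,0]],[1,[0,0,0],[0,0,0]],[-1,[0,0,0],[0,0,0]],[-1,[0,0,0],[0,0,0]],[-1,[0,0,0],[0,0,0]],[-1,[0,0,0],[0,0,0]]]}}

```text
t: 22.78
ee_pos: [560.7, -313.5, 1.4]
orientation: [0.293, 3.128, -0.0]
ft_force: [-0.1, -0.2, -0.2]
width: 51.0
grasp_force: 0.0
```

Request:
{"fn": "apply_moves", "kwargs": {"targets": [[-1,[0,0,0],[0,0,0]],[-1,[0,0,0],[0,0,0]],[-1,[0,0,0],[0,0,0]]]}}

```text
t: 23.15
ee_pos: [560.7, -313.6, 1.3]
orientation: [0.293, 3.128, -0.0]
ft_force: [-1.2, -0.2, 2.7]
width: 49.4
grasp_force: 30.0
```

Run:
```python
from h import *
log(); T=tool(); print(T[:3,3].round(1))
g=MID+(12-.3)*UX+75*UX-84*UY
Rp=down(np.radians(185.42))
T1=plan([([T[0,3],T[1,3],100],None),(g+[0,0,110],Rp)],jaw=-1)
print(g); plan([(g+[0,0,70],Rp),(g+[0,0,63],Rp)],T=T1,jaw=-1,step=20)
```

```text
[ 560.7 -313.6    1.3]
[[-1,[0,0,-0.66],[0,0,0]],[-1,[0,0,-0.66],[0,0,0]],[-1,[0,0,-0.65],[0,0,0]],[-1,[0.11,0.79,-0.04],[0,0,-0.036]],[-1,[0.06,0.79,-0.04],[0,0,-0.036]],[-1,[0.02,0.79,-0.04],[0,0,-0.036]],[-1,[-0.03,0.8,-0.04],[0,0,-0.036]],[-1,[-0.07,0.79,-0.04],[0,0,-0.035]]]
end [ 570.9 -115.1  109.8]
[ 571.04665822 -115.08512057    0.        ]
[[-1,[0,0,0.4],[0,0,0]],[-1,[0,0,0.4],[0,0,0]],[-1,[0,0,0.14],[0,0,0]]]
end [ 570.9 -115.1   62.8]
```

Request:
{"fn": "apply_moves", "kwargs": {"targets": [[-1,[0,0,-0.66],[0,0,0]],[-1,[0,0,-0.66],[0,0,0]],[-1,[0,0,-0.65],[0,0,0]],[-1,[0.11,0.79,-0.04],[0,0,-0.036]],[-1,[0.06,0.79,-0.04],[0,0,-0.036]],[-1,[0.02,0.79,-0.04],[0,0,-0.036]],[-1,[-0.03,0.8,-0.04],[0,0,-0.036]],[-1,[-0.07,0.79,-0.04],[0,0,-0.035]]]}}

```text
t: 24.15
ee_pos: [570.6, -113.8, 109.5]
orientation: [0.15, -3.138, -0.0]
ft_force: [1.0, 0.0, -0.4]
width: 50.0
grasp_force: 30.0
```

Request:
{"fn": "apply_moves", "kwargs": {"targets": [[-1,[0,0,0],[0,0,0]],[-1,[0,0,0],[0,0,0]],[-1,[0,0,0.3],[0,0,0]],[-1,[0,0,0],[0,0,0]]]}}

```text
t: 24.65
ee_pos: [569.6, -115.8, 92.9]
orientation: [0.145, -3.135, -0.001]
ft_force: [-0.4, -0.4, -1.9]
width: 50.1
grasp_force: 30.0
```

Run:
```python
from h import *
log(); T=tool(); print(T.round(3))
g=MID+(12-.3)*UX+75*UX-84*UY
print('err tool',T[:3,:3].T@(g+[0,0,62]-T[:3,3])/50, ctrl.get_obs()['ft_force'])
s=snap('wrist','w6.png'); look(s,dict(pale_spot=9+T[2,3]-1.3))
for q in ctrl.masks_of('pale','wrist')[:1]: print(q['score'],q['bbox'],rect(s,q['region'],9+T[2,3]-1.3))
```

```text
[[-9.96000e-01 -9.20000e-02 -3.00000e-03  5.69553e+02]
 [-9.20000e-02  9.96000e-01  1.00000e-03 -1.15769e+02]
 [ 3.00000e-03  1.00000e-03 -1.00000e+00  9.29020e+01]
 [ 0.00000e+00  0.00000e+00  0.00000e+00  1.00000e+00]]
err tool [-0.03279285  0.01031972  0.61795416] [-0.3731157  -0.39604582 -1.87440307]
pale_spot 0.82 [274.6 259.6] [ 585.  -103.7]
0.59 [217.2, 203.6, 301.0, 325.2] [ 567.8 -114.8  -84.8   49.4   39.7]
```

View pics/w6.png

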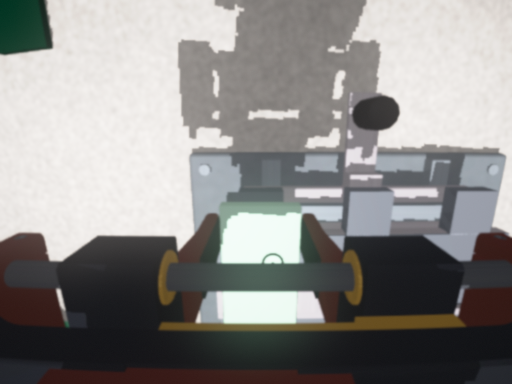

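Request:
{"fn": "apply_moves", "kwargs": {"targets": [[-1,[-0.03,0.01,0.25],[0,0,0]],[-1,[0,0,0.2],[0,0,0]],[-1,[0,0,0.15],[0,0,0]],[-1,[0,0,0],[0,0,0]],[-1,[0,0,0],[0,0,0]]]}}

```text
t: 25.42
ee_pos: [572.4, -114.5, 64.7]
orientation: [-0.148, 3.138, -0.0]
ft_force: [0.5, 0.5, -0.4]
width: 49.4
grasp_force: 30.0
```

Run:
```python
from h import *
log(); T=tool(); print(T[:3,3]); g=MID+(12-.3)*UX+75*UX-84*UY
print('err tool',T[:3,:3].T@(g+[0,0,61.5]-T[:3,3])/50, ctrl.get_obs()['ft_force'])
```

```text
[ 572.41692792 -114.45292151   64.74287802]
err tool [ 0.02848093 -0.01000972  0.06485423] [ 0.47976627  0.49266491 -0.3991989 ]
```

Request:
{"fn": "apply_moves", "kwargs": {"targets": [[-1,[0.01,0,0.06],[0,0,0]],[-1,[0,0,0],[0,0,0]],[0.5,[0,0,0],[0,0,0]],[0.5,[0,0,0],[0,0,0]],[0.5,[0,0,-0.3],[0,0,0]],[0.5,[0,0,-0.9],[0,0,0]],[0.5,[0,0,-0.9],[0,0,0]],[0.5,[0,0,-0.9],[0,0,0]]]}}

```text
t: 26.42
ee_pos: [571.8, -114.5, 214.3]
orientation: [-0.148, 3.137, -0.0]
ft_force: [0.3, 0.5, -0.4]
width: 65.8
grasp_force: 0.0
```

Run:
```python
from h import *
log(); T=tool(); print(T[:3,3]); s=snap('wrist','w7.png'); look(s,dict(pale_spot=69,pale=69))
for q in ctrl.masks_of('pale','wrist')[:1]: print(q['score'],q['bbox'],rect(s,q['region'],69))
P=MID+(12-.3+105)*UX-84*UY; print('ideal centre',P,'spot',P-12*UX+8*UY)
t=snap('top'); look(t,dict(dark=9,dark_spot=9),'top')
# dark: heading 9.2 (flipped), tool 30 mm from the centre toward the robot
c=np.array([409.5,-343.3,0]); h=np.radians(9.2); g=c-30*np.array([np.cos(h),np.sin(h),0]); print(g)
plan([([480,-200,250],down(np.radians(95))),(g+[0,0,120],down(h))])
```

```text
[ 571.79874454 -114.51203736  214.2811658 ]
pale_spot 0.63 [267.  195.7] [ 588.  -103.3]
pale 0.62 [260.1 207.8] [ 603.7 -110. ]
pale 0.58 [92.3 30.9] [ 426.2 -304.1]
0.88 [235.7, 164.0, 282.3, 244.9] [ 600.5 -110.9    5.4  101.    51. ]
ideal centre [ 600.91252983 -112.25144584    0.        ] spot [ 588.21053459 -105.4206833     0.        ]
dark 0.74 [364.7 227.6] [ 418.6 -343.8]
dark_spot 0.61 [364.8 231.4] [ 406.  -343.8]
[ 379.88591205 -348.09643563    0.        ]
[[1,[0.2,-0.15,-0.08],[0,0,0.1]],[1,[0.17,-0.18,-0.08],[0,0,0.1]],[1,[0.14,-0.21,-0.08],[0,0,0.101]],[1,[0.11,-0.23,-0.08],[0,0,0.1]],[1,[0.07,-0.24,-0.08],[0,0,0.101]],[1,[0.03,-0.25,-0.08],[0,0,0.1]],[1,[-0.01,-0.25,-0.08],[0,0,0.101]],[1,[-0.05,-0.24,-0.08],[0,0,0.1]]]
[[1,[-0.09,-0.23,-0.07],[-0.001,0,0.101]],[1,[-0.12,-0.22,-0.08],[0,-0.001,0.1]],[1,[-0.31,-0.25,0.29],[0,0,0.106]],[1,[-0.35,-0.2,0.29],[0,0,0.106]],[1,[-0.37,-0.14,0.29],[0,0,0.106]],[1,[-0.39,-0.07,0.29],[0,0,0.106]],[1,[-0.4,-0.01,0.29],[0,0,0.106]],[1,[-0.39,0.06,0.29],[0,0,0.106]]]
[[1,[-0.37,0.13,0.29],[0,0,0.106]],[1,[-0.35,0.18,0.29],[0,0,0.106]],[1,[-0.32,0.24,0.29],[0,0,0.106]]]
end [ 379.7 -348.   119.8]
```

Request:
{"fn": "apply_moves", "kwargs": {"targets": [[1,[0.2,-0.15,-0.08],[0,0,0.1]],[1,[0.17,-0.18,-0.08],[0,0,0.1]],[1,[0.14,-0.21,-0.08],[0,0,0.101]],[1,[0.11,-0.23,-0.08],[0,0,0.1]],[1,[0.07,-0.24,-0.08],[0,0,0.101]],[1,[0.03,-0.25,-0.08],[0,0,0.1]],[1,[-0.01,-0.25,-0.08],[0,0,0.101]],[1,[-0.05,-0.24,-0.08],[0,0,0.1]]]}}

```text
t: 27.78
ee_pos: [497.7, -183.0, 242.3]
orientation: [-1.736, -2.615, 0.001]
ft_force: [0.2, -0.1, -0.3]
width: 87.9
grasp_force: 0.0
```

Request:
{"fn": "apply_moves", "kwargs": {"targets": [[1,[-0.09,-0.23,-0.07],[-0.001,0,0.101]],[1,[-0.12,-0.22,-0.08],[0,-0.001,0.1]],[1,[-0.31,-0.25,0.29],[0,0,0.106]],[1,[-0.35,-0.2,0.29],[0,0,0.106]],[1,[-0.37,-0.14,0.29],[0,0,0.106]],[1,[-0.39,-0.07,0.29],[0,0,0.106]],[1,[-0.4,-0.01,0.29],[0,0,0.106]],[1,[-0.39,0.06,0.29],[0,0,0.106]]]}}

```text
t: 28.78
ee_pos: [412.7, -298.9, 162.4]
orientation: [-2.974, -1.009, 0.0]
ft_force: [0.1, 0.4, 0.6]
width: 88.0
grasp_force: 0.0
```

Request:
{"fn": "apply_moves", "kwargs": {"targets": [[1,[-0.37,0.13,0.29],[0,0,0.106]],[1,[-0.35,0.18,0.29],[0,0,0.106]],[1,[-0.32,0.24,0.29],[0,0,0.106]],[1,[0,0,0],[0,0,0]],[1,[0,0,0],[0,0,0]]]}}

```text
t: 29.4
ee_pos: [380.8, -347.7, 120.3]
orientation: [3.131, 0.255, 0.001]
ft_force: [-0.3, 0.3, 0.1]
width: 87.9
grasp_force: 0.0
```

Run:
```python
from h import *
log(); T=tool(); print(T.round(3)); s=snap('wrist','w8.png'); look(s,dict(dark_spot=9,dark=9))
for q in ctrl.masks_of('dark','wrist')[:1]: print(q['score'],q['bbox'],rect(s,q['region'],9))
```

```text
[[ 9.87000e-01  1.62000e-01  1.00000e-03  3.80755e+02]
 [ 1.62000e-01 -9.87000e-01 -0.00000e+00 -3.47700e+02]
 [ 1.00000e-03  0.00000e+00 -1.00000e+00  1.20270e+02]
 [ 0.00000e+00  0.00000e+00  0.00000e+00  1.00000e+00]]
dark_spot 0.71 [271.3 171.9] [ 399.3 -355.1]
dark 0.64 [260.2 160. ] [ 409.5 -341.9]
0.59 [65.9, 0.6, 107.5, 4.4] [ 532.1 -172.1  -83.1   12.4    0.9]
```

Request:
{"fn": "apply_moves", "kwargs": {"targets": [[1,[0,0,0.8],[0,0,0]],[1,[0,0,0.8],[0,0,0]],[1,[0,0,0.76],[0,0,0]],[1,[0,0,0],[0,0,0]],[-1,[0,0,0],[0,0,0]],[-1,[0,0,0],[0,0,0]],[-1,[0,0,0],[0,0,0]],[-1,[0,0,0],[0,0,0]]]}}

```text
t: 30.6
ee_pos: [381.1, -348.4, 2.9]
orientation: [3.13, 0.251, 0.003]
ft_force: [-0.0, -0.4, 0.4]
width: 51.4
grasp_force: 0.6
```

Request:
{"fn": "apply_moves", "kwargs": {"targets": [[-1,[0,0,0],[0,0,0]],[-1,[0,0,0],[0,0,0]],[-1,[0,0,0],[0,0,0]]]}}

```text
t: 30.98
ee_pos: [381.1, -348.5, 2.9]
orientation: [3.13, 0.251, 0.003]
ft_force: [-0.5, 0.4, 5.1]
width: 49.0
grasp_force: 30.0
```

Run:
```python
from h import *
log(); T=tool(); print(T[:3,3].round(1))
g=MID+(12-.3)*UX+75*UX+84*UY; print(g)
Rp=down(np.radians(5.42))
T1=plan([([400,-330,190],None),([480,-120,190],Rp),(g+[0,0,190],Rp),(g+[0,0,100],None)],jaw=-1,step=46)
```

```text
[ 381.1 -348.5    2.9]
[555.17807974  52.1637605    0.        ]
[[-1,[0.09,-0.06,-0.75],[0,0,0]],[-1,[0.09,-0.06,-0.75],[0,0,0]],[-1,[0.09,-0.06,-0.75],[0,0,0]],[-1,[0.08,-0.06,-0.75],[0,0,0]],[-1,[0.09,-0.06,-0.74],[0,0,0]],[-1,[0.45,-0.78,0],[0,0,0.008]],[-1,[0.44,-0.78,0],[0,0,0.008]],[-1,[0.43,-0.79,0],[0,0,0.009]]]
[[-1,[0.42,-0.8,0],[0,-0.001,0.008]],[-1,[0.41,-0.8,0],[0.001,0,0.009]],[-1,[0.36,-0.66,0],[0,0,0]],[-1,[0.36,-0.66,0],[0,0,0]],[-1,[0.37,-0.65,0],[0,0,0]],[-1,[0.36,-0.66,0],[0,0,0]],[-1,[0.37,-0.65,0],[0,0,0]],[-1,[0,0,0.9],[0,0,0]]]
[[-1,[0,0,0.9],[0,0,0]]]
end [555.4  52.1  99.8]
```

Request:
{"fn": "apply_moves", "kwargs": {"targets": [[-1,[0.09,-0.06,-0.75],[0,0,0]],[-1,[0.09,-0.06,-0.75],[0,0,0]],[-1,[0.09,-0.06,-0.75],[0,0,0]],[-1,[0.08,-0.06,-0.75],[0,0,0]],[-1,[0.09,-0.06,-0.74],[0,0,0]],[-1,[0.45,-0.78,0],[0,0,0.008]],[-1,[0.44,-0.78,0],[0,0,0.008]],[-1,[0.43,-0.79,0],[0,0,0.009]]]}}

```text
t: 31.98
ee_pos: [448.0, -202.6, 189.4]
orientation: [3.135, 0.188, 0.002]
ft_force: [0.6, -0.3, -1.0]
width: 49.3
grasp_force: 30.0
```

Request:
{"fn": "apply_moves", "kwargs": {"targets": [[-1,[0.42,-0.8,0],[0,-0.001,0.008]],[-1,[0.41,-0.8,0],[0.001,0,0.009]],[-1,[0.36,-0.66,0],[0,0,0]],[-1,[0.36,-0.66,0],[0,0,0]],[-1,[0.37,-0.65,0],[0,0,0]],[-1,[0.36,-0.66,0],[0,0,0]],[-1,[0.37,-0.65,0],[0,0,0]],[-1,[0,0,0.9],[0,0,0]]]}}

```text
t: 32.98
ee_pos: [559.0, 54.5, 146.6]
orientation: [-3.137, -0.152, -0.012]
ft_force: [0.5, 0.2, -1.4]
width: 49.6
grasp_force: 30.0
```

Request:
{"fn": "apply_moves", "kwargs": {"targets": [[-1,[0,0,0.9],[0,0,0]],[-1,[0,0,0],[0,0,0]],[-1,[0,0,0],[0,0,0]],[-1,[0,0,0],[0,0,0]]]}}

```text
t: 33.48
ee_pos: [556.7, 52.1, 101.5]
orientation: [-3.138, -0.147, -0.005]
ft_force: [0.8, -0.1, -1.6]
width: 50.0
grasp_force: 30.0
```

```bash
cat > err.py <<'E'
from h import *
import sys
log(); T=tool(); g=np.array(eval(sys.argv[1]))
o=ctrl.get_obs(); print(T[:3,3].round(1),'x head',np.degrees(np.arctan2(T[1,0],T[0,0])).round(1),'err',(T[:3,:3].T@(g-T[:3,3])/50).round(3), o['ft_force'].round(1),o['qpos'].round(2))
E
python3 err.py "MID+86.7*UX+84*UY+[0,0,63]"
```

```text
[556.7  52.1 101.5] x head 5.4 err [-0.033 -0.004  0.77 ] [ 0.8 -0.1 -1.6] [0.07 0.5  1.86 0.   0.79 1.55]
```

Request:
{"fn": "apply_moves", "kwargs": {"targets": [[-1,[-0.03,0,0.3],[0,0,0]],[-1,[0,0,0.3],[0,0,0]],[-1,[0,0,0.14],[0,0,0]],[-1,[0,0,0],[0,0,0]],[-1,[0,0,0],[0,0,0]]]}}

```text
t: 34.1
ee_pos: [553.9, 52.0, 62.3]
orientation: [-3.138, -0.148, 0.0]
ft_force: [0.6, 0.9, -0.3]
width: 49.8
grasp_force: 30.0
```

```bash
python3 err.py "MID+86.7*UX+84*UY+[0,0,63]"
```

```text
[553.9  52.   62.3] x head 5.4 err [ 0.025 -0.001 -0.015] [ 0.6  0.9 -0.3] [0.07 0.56 1.87 0.   0.71 1.55]
```

Request:
{"fn": "apply_moves", "kwargs": {"targets": [[0.5,[0,0,0],[0,0,0]],[0.5,[0,0,0],[0,0,0]],[0.5,[0,0,-0.3],[0,0,0]],[0.5,[0,0,-0.9],[0,0,0]],[0.5,[0,0,-0.9],[0,0,0]],[0.5,[0,0,-0.9],[0,0,0]],[0.5,[0,0,-0.9],[0,0,0]],[0.5,[0,0,0],[0,0,0]]]}}

```text
t: 35.1
ee_pos: [556.1, 52.1, 262.6]
orientation: [-3.138, -0.148, -0.014]
ft_force: [-0.7, 0.6, -0.1]
width: 65.7
grasp_force: 0.0
```

Run:
```python
from h import *
log(); T=tool(); print(T[:3,3]); s=snap('wrist','w9.png'); look(s,dict(dark_spot=69,dark=69,white_ref=69,cap=196,place1=60))
for q in ctrl.masks_of('dark','wrist')[:1]: print(q['score'],q['bbox'],rect(s,q['region'],69))
P=MID+(12-.3+105)*UX+84*UY; print('ideal centre',P,'spot',P-7*UX-6*UY)
T1=plan([(HEAD+[0,0,260],None),(HEAD+[0,0,215],None)],jaw=-1)
```

```text
[556.07865412  52.13809655 262.55520133]
dark_spot 0.7 [263.7 164.2] [570.4  49.9]
dark_spot 0.2 [ 82.6 173.2] [535.8 294.7]
dark 0.82 [258.1 156.4] [580.   58.2]
white_ref 0.95 [326.7  81.3] [681.5 -18.3]
white_ref 0.51 [ 14. 241.] [422.7 409.7]
cap 0.58 [367.1  58.3] [680.4 -20.2]
place1 0.76 [322.2 151.6] [593.6 -27.3]
ideal centre [585.04395136  54.99743522   0.        ] spot [578.64198293  48.36307013   0.        ]
[[-1,[0.6,0.42,-0.02],[0,0,0]],[-1,[0.6,0.42,-0.02],[0,0,0]],[-1,[0.6,0.42,-0.02],[0,0,0]],[-1,[0.61,0.42,-0.02],[0,0,0]],[-1,[0,0,0.45],[0,0,0]],[-1,[0,0,0.45],[0,0,0]]]
end [680.9 -20.4 215. ]
```

View pics/w9.png

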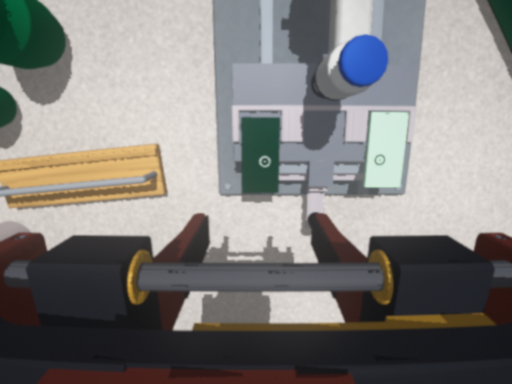

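Run:
```python
from h import *
s=snap('wrist'); print(ctrl.get_obs()['orientation'],tool()[:3,3].round(1)); look(s,dict(dark_spot=69,pale_spot=69,dark=69,pale=69,cap=196,handle=50))
hsv=cv2.cvtColor(s['px'],cv2.COLOR_BGR2HSV)
for n,lo,hi in (('pale',(60,15,190),(90,90,255)),('dark',(60,100,10),(90,255,90))):
    m=cv2.inRange(hsv,lo,hi); m[:,:220]=0; m[200:]=0; m[:90]=0; m[:,420:]=0
    print(n,(m>0).sum(),rect(s,cv2.morphologyEx(m,cv2.MORPH_OPEN,np.ones((3,3))),69))
g=cv2.cvtColor(s['px'],cv2.COLOR_BGR2GRAY).astype(float)
d=g[150:176,252:276]; w=np.clip(d-70,0,None); yy,xx=np.mgrid[150:176,252:276]; u=[(w*xx).sum()/w.sum(),(w*yy).sum()/w.sum()]; print('dark ring',u,atz(s,u,69))
d=g[148:172,368:392]; w=np.clip(140-d,0,None); yy,xx=np.mgrid[148:172,368:392]; u=[(w*xx).sum()/w.sum(),(w*yy).sum()/w.sum()]; print('pale ring',u,atz(s,u,69))
```

```text
[-3.13786103 -0.14768795  0.00330412] [553.3  51.9 256.5]
dark_spot 0.8 [266.6 159.6] [572.6  46.5]
pale_spot 0.73 [385.9 155.9] [ 592.4 -108.1]
dark 0.69 [259.5 149.9] [584.2  56.8]
pale 0.82 [384.1 147.8] [ 602.5 -103.6]
handle 0.97 [317.4 219.5] [490.3 -36.2]
pale 2847 [ 604.4 -109.7    5.3   99.    49.9]
dark 2136 [584.5  55.6   4.5  87.3  44.8]
dark ring [np.float64(264.85271587743733), np.float64(157.78319405756733)] [574.71886745  48.95838748  69.        ]
pale ring [np.float64(368.0), np.float64(151.0625)] [596.21282928 -83.32608242  69.        ]
```

Request:
{"fn": "apply_moves", "kwargs": {"targets": [[-1,[0.6,0.42,-0.02],[0,0,0]],[-1,[0.6,0.42,-0.02],[0,0,0]],[-1,[0.6,0.42,-0.02],[0,0,0]],[-1,[0.61,0.42,-0.02],[0,0,0]],[-1,[0,0,0],[0,0,0]],[-1,[0,0,0.4],[0,0,0]],[-1,[0,0,0.4],[0,0,0]],[-1,[0,0,0],[0,0,0]]]}}

```text
t: 36.8
ee_pos: [679.4, -19.8, 218.5]
orientation: [-3.137, -0.148, 0.008]
ft_force: [-0.1, 0.1, -0.5]
width: 0.5
grasp_force: 0.0
```

```bash
python3 err.py "HEAD+[0,0,183]"
```

```text
[679.4 -19.8 218.5] x head 5.4 err [0.033 0.014 0.71 ] [-0.1  0.1 -0.5] [-0.05  0.51  1.5   0.    1.14  1.43]
```

Request:
{"fn": "apply_moves", "kwargs": {"targets": [[-1,[0.02,0.01,0.25],[0,0,0]],[-1,[0,0,0.2],[0,0,0]],[-1,[0,0,0.16],[0,0,0]],[-1,[0,0,0.06],[0,0,0]],[-1,[0,0,0],[0,0,0]]]}}

```text
t: 37.42
ee_pos: [682.7, -20.7, 188.3]
orientation: [-3.138, -0.148, -0.0]
ft_force: [-1.4, 0.6, 3.2]
width: 0.6
grasp_force: 1.9
```

Request:
{"fn": "apply_moves", "kwargs": {"targets": [[-1,[0,0,0.05],[0,0,0]],[-1,[0,0,0],[0,0,0]]]}}

```text
t: 37.67
ee_pos: [682.8, -20.7, 185.8]
orientation: [-3.138, -0.148, -0.001]
ft_force: [-1.0, 1.5, 5.4]
width: 0.0
grasp_force: 2.2
```

Request:
{"fn": "apply_moves", "kwargs": {"targets": [[-1,[0,0,0.06],[0,0,0]],[-1,[0,0,0],[0,0,0]],[-1,[0,0,0],[0,0,0]],[-1,[0,0,0],[0,0,0]],[-1,[0,0,0],[0,0,0]],[-1,[0,0,0],[0,0,0]],[-1,[0,0,0],[0,0,0]],[-1,[0,0,0],[0,0,0]]]}}

```text
t: 38.67
ee_pos: [683.0, -20.7, 184.7]
orientation: [-3.138, -0.148, -0.002]
ft_force: [-5.1, 0.4, 15.2]
width: 0.6
grasp_force: 7.8
```

Request:
{"fn": "apply_moves", "kwargs": {"targets": [[-1,[0,0,0.02],[0,0,0]],[-1,[0,0,0],[0,0,0]],[-1,[0,0,0],[0,0,0]],[-1,[0,0,0],[0,0,0]],[-1,[0,0,0],[0,0,0]],[-1,[0,0,0],[0,0,0]]]}}

```text
t: 39.42
ee_pos: [683.0, -20.7, 184.6]
orientation: [-3.138, -0.148, -0.002]
ft_force: [-8.6, 1.3, 21.0]
width: 0.2
grasp_force: 10.4
```

Run:
```python
from h import *
T=tool()
plan([(T[:3,3]+[0,0,50],None),([620,-25,270],down(np.radians(95))),([560,-30,270],down(np.radians(185.42)))],jaw=1,astep=10.5)
```

```text
[[1,[0,0,-0.5],[0,0,0]],[1,[0,0,-0.5],[0,0,0]],[1,[-0.14,0,-0.08],[0,0,-0.111]],[1,[-0.14,-0.03,-0.08],[0,0,-0.111]],[1,[-0.13,-0.05,-0.08],[0,0,-0.111]],[1,[-0.12,-0.07,-0.08],[0,0,-0.11]],[1,[-0.1,-0.09,-0.08],[0,0,-0.111]],[1,[-0.09,-0.11,-0.08],[0,0,-0.11]]]
[[1,[-0.07,-0.12,-0.08],[0,0,-0.111]],[1,[-0.04,-0.14,-0.07],[0,0,-0.11]],[1,[-0.02,-0.14,-0.08],[0.001,0,-0.111]],[1,[0,-0.13,0],[0,0,-0.112]],[1,[0.02,-0.13,0],[0,0,-0.112]],[1,[0.05,-0.13,0],[0,0,-0.111]],[1,[0.07,-0.11,0],[0,0,-0.112]],[1,[0.09,-0.1,0],[0,0,-0.111]]]
[[1,[0.1,-0.09,0],[0,0,-0.112]],[1,[0.12,-0.07,0],[0,0,-0.111]],[1,[0.12,-0.04,0],[0,0,-0.112]],[1,[0.13,-0.02,0],[0,0,-0.111]]]
end [560.2 -30.  270. ]
```

Request:
{"fn": "apply_moves", "kwargs": {"targets": [[-1,[0,0,-0.5],[0,0,0]],[-1,[0,0,-0.5],[0,0,0]],[1,[-0.14,0,-0.08],[0,0,-0.111]],[1,[-0.14,-0.03,-0.08],[0,0,-0.111]],[1,[-0.13,-0.05,-0.08],[0,0,-0.111]],[1,[-0.12,-0.07,-0.08],[0,0,-0.11]],[1,[-0.1,-0.09,-0.08],[0,0,-0.111]],[1,[-0.09,-0.11,-0.08],[0,0,-0.11]]]}}

```text
t: 40.42
ee_pos: [640.8, -24.1, 255.2]
orientation: [-2.643, -1.699, -0.0]
ft_force: [-0.3, 0.3, 0.5]
width: 57.0
grasp_force: 0.0
```

Request:
{"fn": "apply_moves", "kwargs": {"targets": [[1,[-0.07,-0.12,-0.08],[0,0,-0.111]],[1,[-0.04,-0.14,-0.07],[0,0,-0.11]],[1,[-0.02,-0.14,-0.08],[0.001,0,-0.111]],[1,[0,-0.13,0],[0,0,-0.112]],[1,[0.02,-0.13,0],[0,0,-0.112]],[1,[0.05,-0.13,0],[0,0,-0.111]],[1,[0.07,-0.11,0],[0,0,-0.112]],[1,[0.09,-0.1,0],[0,0,-0.111]]]}}

```text
t: 41.42
ee_pos: [586.3, -27.8, 266.7]
orientation: [-0.929, -2.999, 0.001]
ft_force: [0.3, -0.0, -0.3]
width: 88.0
grasp_force: 0.0
```

Request:
{"fn": "apply_moves", "kwargs": {"targets": [[1,[0.1,-0.09,0],[0,0,-0.112]],[1,[0.12,-0.07,0],[0,0,-0.111]],[1,[0.12,-0.04,0],[0,0,-0.112]],[1,[0.13,-0.02,0],[0,0,-0.111]],[1,[0,0,0],[0,0,0]],[1,[0,0,0],[0,0,0]],[1,[0,0,0],[0,0,0]]]}}

```text
t: 42.3
ee_pos: [560.3, -30.0, 267.1]
orientation: [0.145, -3.137, -0.001]
ft_force: [0.3, -0.4, 0.0]
width: 87.6
grasp_force: 0.0
```

Run:
```python
from h import *
log(); s=snap('wrist','w10.png'); o=ctrl.get_obs(); print(o['orientation'],o['ee_pos'].round(1),o['qpos'].round(2)); look(s,dict(dark_spot=69,pale_spot=69,dark=69,pale=69,handle=50))
for n in ('pale','dark'):
    for q in ctrl.masks_of(n,'wrist')[:1]: print(n,q['score'],q['bbox'],rect(s,q['region'],69))
np.savez('w10.npz',**s)
```

```text
[ 1.45291910e-01 -3.13674205e+00 -5.83599421e-04] [560.3 -30.  267.1] [-0.07  0.28  1.73  0.    1.13 -1.74]
pale_spot 0.7 [204.1 187.8] [ 587.3 -103.1]
dark 0.6 [312.5 190. ] [576.8  45.7]
pale 0.74 [256.5 120.4] [491.3 -39.3]
pale 0.64 [198.2 196.8] [ 600.9 -110.8]
handle 0.98 [254.7 117.2] [487.2 -42.4]
pale 0.97 [177.7, 162.7, 218.5, 234.7] [ 603.4 -109.6    5.1   99.7   49.7]
dark 0.73 [298.8, 156.7, 339.5, 225.1] [580.4  54.5   4.9 100.3  51.1]
```

View pics/w10.png

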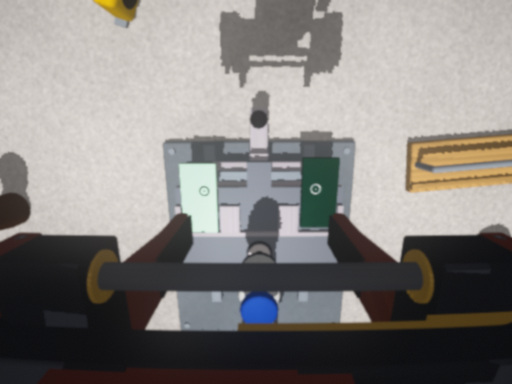

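In w10 both tiles lie flat in their places. The pale ring is at about (204,190) and the dark ring at about (316,189). I'll measure the rings relative to the handle and cap.

Run:
```python
from h import *
s=dict(np.load('w10.npz')); g=cv2.cvtColor(s['px'],cv2.COLOR_BGR2GRAY).astype(float)
def tab(P): d=P-MID; return np.round([d[:3]@UX-(12-.3),d[:3]@UY],1)   # relative to the handle
def ring(u,v,sgn,h=11):
    d=g[v-h:v+h+1,u-h:u+h+1]; bg=np.median(d); w=np.clip(sgn*(d-bg)-15,0,None); yy,xx=np.mgrid[v-h:v+h+1,u-h:u+h+1]
    return np.array([(w*xx).sum()/w.sum(),(w*yy).sum()/w.sum()])
for n,u,v,sg,k in (('pale',204,190,-1,(105-12,-84+8)),('dark',316,189,1,(105-7,84-6))):
    c=ring(u,v,sg); print(n,c.round(1),tab(atz(s,c,69)),'nominal',k)
for n,u,v,sg in (('handle',259,118,-1),): c=ring(u,v,sg,13); print(n,c.round(1),tab(atz(s,c,66)))
for n,p in (('pale',[603.4,-109.6,0]),('dark',[580.4,54.5,0])): print(n,'mask centre',tab(np.array(p)))
hsv=cv2.cvtColor(s['px'],cv2.COLOR_BGR2HSV); b=cv2.inRange(hsv,(105,150,60),(130,255,255)); n,l,st,ce=cv2.connectedComponentsWithStats(b); i=1+st[1:,4].argmax(); print('cap',st[i],tab(atz(s,ce[i],196)),'nominal 193,0')
for c in ((168,145),(350,145)): print('base bolt',tab(atz(s,c,12)))
```

```text
pale [204.2 189.8] [ 95.1 -73.7] nominal (93, -76)
dark [315.3 188.6] [93.9 79.3] nominal (98, 78)
handle [258.7 117.7] [-0.7  1.8]
pale mask centre [107.7 -81.6]
dark mask centre [100.3  83.9]
cap [241 292  37  31 952] [186.9   1.5] nominal 193,0
base bolt [  38.2 -138. ]
base bolt [ 39.2 141.9]
```

Run:
```python
from h import *
h=MID+11.7*UX; T=plan([(h+[0,0,130],down(np.radians(185.42))),(h+[0,0,85],None),(h+[0,0,42],None)])
plan([(MID+109.4*UX+75.6*UY+[0,0,42],None)],T=T,jaw=-1,step=14)
```

```text
[[1,[0.36,-0.01,0.69],[0,0,0]],[1,[0.36,-0.01,0.69],[0,0,0]],[1,[0.36,-0.01,0.68],[0,0,0]],[1,[0.36,-0.01,0.69],[0,-0.001,0]],[1,[0,0,0.45],[0,0,0]],[1,[0,0,0.45],[0,0,0]],[1,[0,0,0.86],[0,0,0]]]
end [488.4 -38.6  41.8]
[[-1,[-0.22,0.17,0],[0,0,0]],[-1,[-0.22,0.17,0],[0,0,0]],[-1,[-0.22,0.17,0],[0,0,0]],[-1,[-0.22,0.17,0],[0,0,0]],[-1,[-0.21,0.17,0],[0,0,0]],[-1,[-0.22,0.17,0],[0,0,0]],[-1,[-0.21,0.17,0],[0,0,0]],[-1,[-0.22,0.16,0],[0,0,0]]]
[[-1,[-0.21,0.17,0],[0,0,0]]]
end [578.3  46.2  41.8]
```

Request:
{"fn": "apply_moves", "kwargs": {"targets": [[1,[0.36,-0.01,0.69],[0,0,0]],[1,[0.36,-0.01,0.69],[0,0,0]],[1,[0.36,-0.01,0.68],[0,0,0]],[1,[0.36,-0.01,0.69],[0,0,0]],[1,[0,0,0.45],[0,0,0]],[1,[0,0,0],[0,0,0]],[1,[0,0,0],[0,0,0]]]}}

```text
t: 43.58
ee_pos: [489.2, -38.8, 108.1]
orientation: [0.148, -3.138, -0.0]
ft_force: [0.7, -0.4, -0.4]
width: 87.7
grasp_force: 0.0
```

```bash
python3 err.py "MID+11.7*UX+[0,0,42]"
```

```text
[489.2 -38.8 108.1] x head -174.6 err [0.014 0.006 1.321] [ 0.7 -0.4 -0.4] [-0.1   0.41  2.    0.    0.74 -1.77]
```

Request:
{"fn": "apply_moves", "kwargs": {"targets": [[1,[0.01,0.01,0.66],[0,0,0]],[1,[0,0,0.66],[0,0,0]],[-1,[0,0,0],[0,0,0]],[-1,[0,0,0],[0,0,0]],[-1,[0,0,0],[0,0,0]],[-1,[0,0,0],[0,0,0]],[-1,[0,0,0],[0,0,0]],[-1,[0,0,0],[0,0,0]]]}}

```text
t: 44.58
ee_pos: [487.8, -38.2, 41.5]
orientation: [0.148, -3.137, -0.001]
ft_force: [-0.4, -0.1, 0.7]
width: 31.5
grasp_force: 0.0
```

Request:
{"fn": "apply_moves", "kwargs": {"targets": [[-1,[0,0,0],[0,0,0]],[-1,[0,0,0],[0,0,0]],[-1,[0,0,0],[0,0,0]],[-1,[0,0,0],[0,0,0]]]}}

```text
t: 45.08
ee_pos: [487.7, -38.2, 41.3]
orientation: [0.148, -3.137, -0.001]
ft_force: [-0.4, -0.1, 2.8]
width: 23.5
grasp_force: 30.0
```

```bash
python3 err.py "MID+11.7*UX+[0,0,42]"
```

```text
[487.7 -38.2  41.3] x head -174.6 err [-0.015 -0.008 -0.014] [-0.4 -0.1  2.8] [-0.1   0.53  2.02  0.    0.59 -1.77]
```

Request:
{"fn": "apply_moves", "kwargs": {"targets": [[-1,[-0.1,0.08,0],[0,0,0]],[-1,[-0.22,0.17,0],[0,0,0]],[-1,[-0.22,0.17,0],[0,0,0]],[-1,[-0.22,0.17,0],[0,0,0]],[-1,[-0.22,0.17,0],[0,0,0]],[-1,[-0.22,0.17,0],[0,0,0]],[-1,[-0.22,0.17,0],[0,0,0]],[-1,[-0.22,0.17,0],[0,0,0]]]}}

```text
t: 46.08
ee_pos: [564.1, 33.5, 41.3]
orientation: [0.148, -3.137, -0.001]
ft_force: [-1.9, -2.8, 4.8]
width: 23.6
grasp_force: 30.0
```

Request:
{"fn": "apply_moves", "kwargs": {"targets": [[-1,[-0.22,0.17,0],[0,0,0]],[-1,[-0.09,0.07,0],[0,0,0]],[-1,[0,0,0],[0,0,0]],[-1,[0,0,0],[0,0,0]]]}}

```text
t: 46.58
ee_pos: [578.4, 46.6, 41.3]
orientation: [-0.148, 3.138, 0.001]
ft_force: [2.0, 2.1, 2.7]
width: 23.6
grasp_force: 30.0
```

```bash
python3 err.py "MID+109.4*UX+75.6*UY+[0,0,42]"
```

```text
[578.4  46.6  41.3] x head -174.6 err [-0.003 -0.013 -0.014] [2.  2.1 2.7] [ 0.06  0.62  1.82  0.    0.7  -1.61]
```

Request:
{"fn": "apply_moves", "kwargs": {"targets": [[-1,[0.01,0,0],[0,0,0]],[-1,[0,0,0],[0,0,0]],[0.2,[0,0,0],[0,0,0]],[0.2,[0,0,0],[0,0,0]],[0.2,[0,0,0],[0,0,0]],[0.2,[0,0,-0.3],[0,0,0]],[0.2,[0,0,-0.9],[0,0,0]],[0.2,[0,0,-0.9],[0,0,0]]]}}

```text
t: 47.58
ee_pos: [577.1, 46.0, 148.0]
orientation: [0.148, -3.136, -0.001]
ft_force: [0.4, 0.4, 0.2]
width: 52.6
grasp_force: 0.0
```

Request:
{"fn": "apply_moves", "kwargs": {"targets": [[-1,[0,0,-0.9],[0,0,0]],[-1,[0,0,-0.9],[0,0,0]],[-1,[0,0,0],[0,0,0]],[-1,[0,0,0],[0,0,0]]]}}

```text
t: 48.08
ee_pos: [576.9, 45.9, 236.3]
orientation: [0.147, -3.137, -0.001]
ft_force: [-0.1, 0.3, -0.8]
width: 16.6
grasp_force: 0.0
```

Run:
```python
from h import *
log(); T=tool(); print(T[:3,3]); s=snap('wrist','w11.png')
look(s,dict(handle=50,pale=69,dark=69,dark_spot=69,pale_spot=69))
for n in ('pale','dark'):
    for q in ctrl.masks_of(n,'wrist')[:1]: print(n,q['score'],q['bbox'],rect(s,q['region'],69))
H=MID+108.9*UX+75.6*UY+[0,0,0]
for n,a,b in (('pale',106.9,-83.5),('dark',101.2,83.4)): print(n,'expected centre',H+a*UX+b*UY)
plan([(HEAD+[0,0,222],None)],jaw=-1)
```

```text
[576.93965571  45.92565465 236.26853793]
handle 0.67 [255.6 176.6] [579.4  42. ]
handle 0.54 [262.5 312.4] [787.8  71.1]
pale 0.63 [317.8 250.5] [668.3 133.9]
dark 0.57 [321.7 247.6] [663.6 138.4]
pale_spot 0.21 [319.8 248.3] [664.8 136.1]
pale 0.61 [179.4, 223.4, 218.0, 236.1] [650.7 -25.3 -84.5  49.6  19.7]
dark 0.79 [303.5, 216.3, 342.1, 236.7] [632.2 136.2 -84.8  50.9  26.6]
pale expected centre [692.38137085 -27.13111265   0.        ]
dark expected centre [670.94217818 138.48428826   0.        ]
[[-1,[-0.65,-0.5,0.09],[0,0,0]],[-1,[-0.65,-0.51,0.09],[0,0,0]],[-1,[-0.64,-0.5,0.08],[0,0,0]]]
end [680.8 -20.1 222.2]
```

Run:
```python
from h import *
s=snap('wrist'); g=cv2.cvtColor(s['px'],cv2.COLOR_BGR2GRAY).astype(int)
for v in (226,230,234):
    r=g[v]; d=np.abs(r[2:]-r[:-2]); e=[(i+1,r[i],r[i+2]) for i in range(160,360) if d[i]>25 and d[i]==d[i-2:i+3].max()]
    print(v,[(i,int(a),int(b),(lambda P:round(float((P-HEAD)@UY),1))(atz(s,(i,v),69)*[1,1,0])) for i,a,b in e])
```

```text
226 [(180, 140, 231, -27.1), (188, 224, 160, -16.6), (243, 98, 63, 55.2), (343, 96, 211, 185.6)]
230 [(180, 204, 235, -27.5), (187, 219, 140, -18.3), (225, 125, 196, 31.6), (243, 164, 68, 55.1), (343, 105, 211, 186.1)]
234 [(180, 175, 219, -28.0), (187, 213, 134, -18.7), (224, 115, 183, 30.0), (241, 151, 67, 52.3), (342, 81, 187, 185.2)]
```

Request:
{"fn": "apply_moves", "kwargs": {"targets": [[1,[-0.2,-0.75,-0.3],[0,0,0]],[1,[-0.1,-0.75,-0.3],[0,0,0]],[1,[0,0,0],[0,0,0]],[1,[0,0,0],[0,0,0]],[1,[0,0,0],[0,0,0]],[1,[0,0,0],[0,0,0]],[1,[0,0,0],[0,0,0]]]}}

```text
t: 49.4
ee_pos: [599.3, -26.8, 265.9]
orientation: [0.149, -3.136, -0.001]
ft_force: [0.7, 0.8, -0.8]
width: 67.1
grasp_force: 0.0
```

Run:
```python
from h import *
s=snap('wrist'); print(tool()[:3,3].round(1)); g=cv2.cvtColor(s['px'],cv2.COLOR_BGR2GRAY).astype(int)
S=lambda u,v,z:((atz(s,(u,v),z)*[1,1,0]-HEAD)@np.array([UX,UY]).T).round(1)
for n in ('pale','dark','handle','cap'):
    for q in ctrl.masks_of(n,'wrist')[:1]: print(n,round(q['score'],2),q['bbox'],rect(s,q['region'],dict(handle=66,cap=196).get(n,69)))
for v in (200,206,212,218):
    r=g[v]; d=np.abs(r[2:]-r[:-2]); print(v,[(i+1,int(r[i]),int(r[i+2]),S(i+1,v,69).tolist()) for i in range(200,420) if d[i]>30 and d[i]==d[i-2:i+3].max()])
cv2.imwrite('pics/w12.png',cv2.resize(s['px'][80:300,160:440],None,fx=2.8,fy=2.7,interpolation=cv2.INTER_CUBIC)[:600,:800])
```

```text
[599.4 -26.9 265.9]
pale 0.62 [236.1, 204.6, 274.2, 240.2] [667.6 -25.    4.2  52.9  49.7]
dark 0.85 [349.4, 196.1, 388.0, 257.7] [662.3 138.4   5.3  87.5  51.9]
handle 0.63 [226.9, 147.3, 390.5, 300.9] [643.1  34.8   1.5 169.2  66.9]
cap 0.46 [248.1, 256.4, 269.0, 295.8] [658.5 -21.1 -84.6  21.9   6.3]
200 [(242, 143, 95, [-44.6, -22.1]), (279, 125, 162, [-44.6, 29.1]), (298, 160, 107, [-44.6, 55.5]), (322, 92, 136, [-44.5, 88.9]), (345, 123, 90, [-44.5, 121.1]), (354, 110, 61, [-44.4, 133.7]), (390, 100, 194, [-44.3, 184.9])]
206 [(238, 162, 221, [-35.9, -27.8]), (246, 227, 157, [-35.9, -16.6]), (300, 108, 152, [-35.9, 58.6]), (324, 149, 96, [-35.8, 92.2]), (354, 100, 53, [-35.7, 134.5]), (390, 111, 212, [-35.5, 185.9])]
212 [(244, 237, 163, [-27.1, -19.6]), (277, 129, 192, [-27.1, 26.6]), (298, 184, 133, [-27.1, 56.1]), (326, 149, 92, [-27.0, 95.5]), (353, 103, 55, [-26.8, 133.8]), (389, 98, 210, [-26.6, 185.6])]
218 [(207, 73, 169, [-18.2, -71.9]), (232, 187, 133, [-18.2, -36.6]), (238, 154, 226, [-18.2, -28.2]), (245, 220, 146, [-18.2, -18.3]), (287, 165, 121, [-18.2, 40.9]), (300, 117, 161, [-18.1, 59.2]), (313, 128, 54, [-18.1, 77.6]), (352, 107, 60, [-17.9, 133.2]), (388, 87, 204, [-17.6, 185.2])]
```

View pics/w12.png

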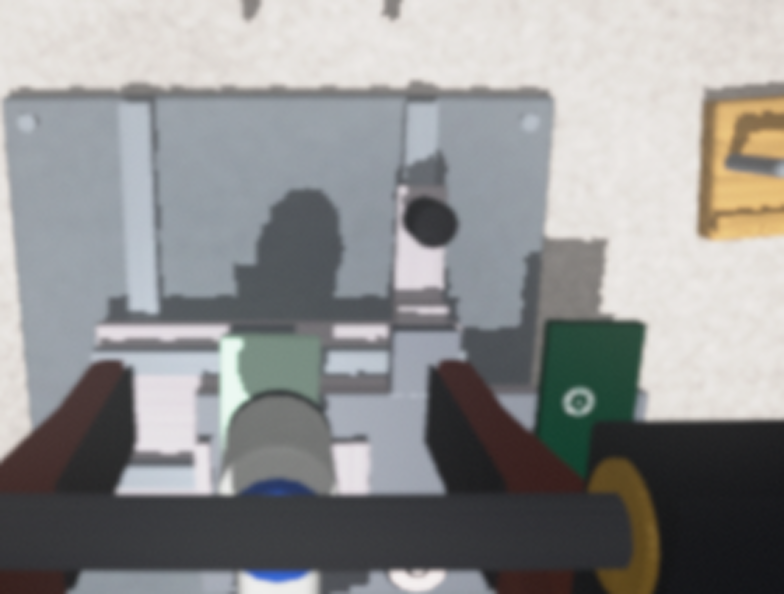

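Run:
```python
from h import *
s=dict(np.load('w10.npz')); g=cv2.cvtColor(s['px'],cv2.COLOR_BGR2GRAY).astype(int)
hd=MID+11.7*UX
S=lambda s,u,v,z,o:((atz(s,(u,v),z)*[1,1,0]-o)@np.array([UX,UY]).T).round(1)
for v in (170,176,182,200):
    r=g[v]; d=np.abs(r[2:]-r[:-2]); print(v,[(i+1,int(r[i]),int(r[i+2]),S(s,i+1,v,69,hd).tolist()) for i in range(165,350) if d[i]>30 and d[i]==d[i-2:i+3].max()])
s=snap('wrist'); hd=MID+108.4*UX+75.6*UY
for n,u,v,z in (('handle',313.6,162.2,66),('dring',366.4,228.9,69),('bolt-',169.5,125.5,12),('bolt+',349.5,125,12),('cap',259.3,0,0)): 
    if v: print(n,S(s,u,v,z,hd),'head frame',S(s,u,v,z,HEAD))
s=dict(np.load('w10.npz'));print('w10 bolts head frame',S(s,167.5,145.5,12,HEAD),S(s,350,145.5,12,HEAD))
```

```text
170 [(179, 159, 220, [67.3, -106.5]), (215, 222, 145, [67.6, -57.5]), (216, 192, 115, [67.6, -56.2]), (271, 146, 113, [67.9, 18.1]), (301, 97, 64, [68.0, 58.7]), (338, 66, 119, [68.0, 109.0])]
176 [(179, 161, 220, [75.6, -107.1]), (216, 202, 116, [75.8, -56.5]), (219, 109, 156, [75.9, -52.4]), (220, 129, 176, [75.9, -51.1]), (301, 157, 77, [76.2, 59.0]), (338, 68, 123, [76.3, 109.6])]
182 [(166, 197, 148, [83.9, -125.8]), (180, 165, 222, [84.0, -106.4]), (216, 212, 133, [84.2, -56.9]), (271, 146, 113, [84.4, 18.3]), (301, 94, 63, [84.6, 59.3]), (338, 80, 132, [84.7, 110.1])]
200 [(167, 202, 155, [109.6, -126.7]), (181, 167, 222, [109.7, -106.9]), (216, 228, 160, [109.8, -58.0]), (258, 140, 102, [110.0, 0.4]), (276, 114, 146, [110.1, 25.4]), (300, 138, 73, [110.2, 58.8]), (336, 66, 125, [110.4, 109.1])]
handle [ 0.  -0.8] head frame [-96.6  74.8]
dring [95.8 79.6] head frame [ -0.8 155.2]
bolt- [ -48.3 -209.7] head frame [-144.9 -134.1]
bolt+ [-48.7  62. ] head frame [-145.3  137.6]
w10 bolts head frame [-154.3 -138.9] [-153.4  141.9]
```

Run:
```python
from h import *
h=MID+109.7*UX+76.2*UY; print(h); T=plan([(h+[0,0,130],down(np.radians(185.42))),(h+[0,0,42],None)])
```

```text
[578.81200341  46.57111783   0.        ]
[[1,[0.07,0.38,0.68],[0,0,0]],[1,[0.07,0.38,0.68],[0,0,0]],[1,[0.06,0.37,0.68],[0,0,0]],[1,[0.07,0.38,0.68],[0,-0.001,0]],[1,[0,0,0.59],[0,0,0]],[1,[0,0,0.59],[0,0,0]],[1,[0,0,0.58],[0,0,0]]]
end [578.7  46.7  42.2]
```

Request:
{"fn": "apply_moves", "kwargs": {"targets": [[1,[0.07,0.38,0.68],[0,0,0]],[1,[0.07,0.38,0.68],[0,0,0]],[1,[0.06,0.37,0.68],[0,0,0]],[1,[0.07,0.38,0.68],[0,0,0]],[0.3,[0,0,0.59],[0,0,0]],[0.3,[0,0,0.59],[0,0,0]],[0,[0,0,0.58],[0,0,0]],[0,[0,0,0],[0,0,0]]]}}

```text
t: 50.7
ee_pos: [577.0, 46.6, 40.3]
orientation: [0.147, -3.132, -0.001]
ft_force: [-0.4, -0.2, -0.3]
width: 51.2
grasp_force: 0.0
```

Request:
{"fn": "apply_moves", "kwargs": {"targets": [[-1,[0,0,0],[0,0,0]],[-1,[0,0,0],[0,0,0]],[-1,[0,0,0],[0,0,0]],[-1,[0,0,0],[0,0,0]],[-1,[0,0,0],[0,0,0]],[-1,[0,0,0],[0,0,0]]]}}

```text
t: 51.45
ee_pos: [579.4, 46.7, 43.3]
orientation: [-0.148, 3.138, 0.001]
ft_force: [-0.3, -0.2, 6.4]
width: 23.2
grasp_force: 30.0
```

```bash
python3 err.py "MID+109.7*UX+76.2*UY+[0,0,42]"; python3 -c "
from h import *
print(ctrl.get_obs()['width'])"
```

```text
[579.4  46.7  43.3] x head -174.6 err [ 0.013 -0.001  0.026] [-0.3 -0.2  6.4] [ 0.06  0.62  1.82  0.    0.71 -1.61]
23.156173860469696
```

Request:
{"fn": "apply_moves", "kwargs": {"targets": [[-1,[0,-0.04,0],[0,0,0]],[-1,[0,0,0],[0,0,0]],[-1,[0,0,0],[0,0,0]]]}}

```text
t: 51.82
ee_pos: [579.6, 44.8, 43.3]
orientation: [-0.148, 3.138, 0.001]
ft_force: [-1.4, -0.0, 6.9]
width: 23.3
grasp_force: 30.0
```

```bash
python3 err.py "MID+109.7*UX+74.2*UY+[0,0,42]"
```

```text
[579.6  44.8  43.3] x head -174.6 err [ 0.012 -0.003  0.026] [-1.4 -0.   6.9] [ 0.06  0.62  1.82  0.    0.71 -1.61]
```

Request:
{"fn": "apply_moves", "kwargs": {"targets": [[0,[0,0,0],[0,0,0]],[0,[0,0,0],[0,0,0]],[0,[0,0,0],[0,0,0]],[0,[0,0,-0.3],[0,0,0]],[0,[0,0,-0.9],[0,0,0]],[-1,[0,0,-0.9],[0,0,0]],[-1,[0,0,-0.9],[0,0,0]],[-1,[0,0,-0.8],[0,0,0]]]}}

```text
t: 52.82
ee_pos: [579.2, 44.6, 235.1]
orientation: [-0.148, 3.138, 0.001]
ft_force: [-0.4, 0.6, 0.2]
width: 17.7
grasp_force: 0.0
```

Request:
{"fn": "apply_moves", "kwargs": {"targets": [[-1,[-0.64,-0.5,0],[0,0,0]],[-1,[-0.64,-0.5,0],[0,0,0]],[-1,[-0.64,-0.5,0],[0,0,0]],[-1,[0,0,0],[0,0,0]],[-1,[0,0,0],[0,0,0]],[-1,[0,0,0],[0,0,0]]]}}

```text
t: 53.58
ee_pos: [680.8, -20.4, 232.3]
orientation: [0.149, -3.136, -0.001]
ft_force: [-0.9, -0.7, -0.5]
width: 0.4
grasp_force: 0.0
```

```bash
python3 err.py "HEAD+[0,0,184.5]"
```

```text
[680.8 -20.4 232.3] x head -174.6 err [-0.004  0.001  0.956] [-0.9 -0.7 -0.5] [-0.05  0.5   1.49  0.    1.16 -1.71]
```

Request:
{"fn": "apply_moves", "kwargs": {"targets": [[-1,[0,0,0.35],[0,0,0]],[-1,[0,0,0.25],[0,0,0]],[-1,[0,0,0.2],[0,0,0]],[-1,[0,0,0.14],[0,0,0]],[-1,[0,0,0],[0,0,0]]]}}

```text
t: 54.2
ee_pos: [681.4, -20.9, 185.3]
orientation: [0.148, -3.136, -0.001]
ft_force: [-2.1, 0.3, 4.4]
width: 0.5
grasp_force: 2.3
```

Request:
{"fn": "apply_moves", "kwargs": {"targets": [[-1,[0,0,0.04],[0,0,0]],[-1,[0,0,0],[0,0,0]]]}}

```text
t: 54.45
ee_pos: [681.7, -20.9, 184.8]
orientation: [0.148, -3.137, -0.001]
ft_force: [-5.2, 1.8, 13.1]
width: 0.7
grasp_force: 6.7
```

Request:
{"fn": "apply_moves", "kwargs": {"targets": [[-1,[0,0,0.01],[0,0,0]],[-1,[0,0,0],[0,0,0]],[-1,[0,0,0],[0,0,0]],[-1,[0,0,0],[0,0,0]],[-1,[0,0,0],[0,0,0]],[-1,[0,0,0],[0,0,0]],[-1,[0,0,0],[0,0,0]],[-1,[0,0,0],[0,0,0]]]}}

```text
t: 55.45
ee_pos: [681.7, -20.9, 184.7]
orientation: [0.148, -3.137, -0.001]
ft_force: [-8.7, 0.8, 15.0]
width: 0.2
grasp_force: 7.9
```

Request:
{"fn": "apply_moves", "kwargs": {"targets": [[-1,[0,0,0],[0,0,0]],[-1,[0,0,0],[0,0,0]],[-1,[0,0,-0.5],[0,0,0]],[-1,[0,0,-0.5],[0,0,0]],[0,[0.64,0.48,0],[0,0,0]],[0,[0.64,0.48,0],[0,0,0]],[0,[0.64,0.48,0],[0,0,0]],[0,[0,0,0],[0,0,0]]]}}

```text
t: 56.45
ee_pos: [577.6, 42.6, 232.6]
orientation: [0.15, -3.136, -0.001]
ft_force: [0.2, 0.4, -0.5]
width: 36.7
grasp_force: 0.0
```

```bash
python3 err.py "MID+109.7*UX+74.2*UY+[0,0,43]"
```

```text
[577.6  42.6 232.6] x head -174.5 err [-0.04   0.035  3.792] [ 0.2  0.4 -0.5] [ 0.05  0.35  1.72  0.    1.07 -1.61]
```

Request:
{"fn": "apply_moves", "kwargs": {"targets": [[0.2,[-0.02,0.03,0.8],[0,0,0]],[0.2,[0,0,0.8],[0,0,0]],[0.2,[0,0,0.8],[0,0,0]],[0.2,[0,0,0.8],[0,0,0]],[0.2,[0,0,0.59],[0,0,0]],[0.2,[0,0,0],[0,0,0]],[-1,[0,0,0],[0,0,0]],[-1,[0,0,0],[0,0,0]]]}}

```text
t: 57.45
ee_pos: [581.3, 43.2, 44.6]
orientation: [-0.147, 3.137, 0.001]
ft_force: [-0.8, 0.4, -0.2]
width: 36.2
grasp_force: 0.0
```

Request:
{"fn": "apply_moves", "kwargs": {"targets": [[-1,[0,0,0],[0,0,0]],[-1,[0,0,0],[0,0,0]],[-1,[0,0,0],[0,0,0]],[-1,[0,0,0],[0,0,0]],[-1,[0,0,0],[0,0,0]]]}}

```text
t: 58.08
ee_pos: [580.8, 43.4, 44.2]
orientation: [-0.148, 3.138, 0.001]
ft_force: [-0.5, 0.9, 6.6]
width: 23.3
grasp_force: 30.0
```

```bash
python3 err.py "MID+109.7*UX+74.2*UY+[0,0,43]"
```

```text
[580.8  43.4  44.2] x head -174.6 err [0.033 0.026 0.024] [-0.5  0.9  6.6] [ 0.05  0.62  1.82  0.    0.71 -1.61]
```

Request:
{"fn": "apply_moves", "kwargs": {"targets": [[-1,[0,-0.1,0],[0,0,0]],[-1,[0,-0.2,0],[0,0,0]],[-1,[0,-0.25,0],[0,0,0]],[-1,[0,-0.25,0],[0,0,0]],[-1,[0,-0.25,0],[0,0,0]],[-1,[0,-0.25,0],[0,0,0]],[-1,[0,-0.25,0],[0,0,0]],[-1,[0,-0.25,0],[0,0,0]]]}}

```text
t: 59.08
ee_pos: [589.4, -46.4, 44.3]
orientation: [-0.147, 3.137, 0.001]
ft_force: [0.3, 1.7, 6.7]
width: 23.0
grasp_force: 30.0
```

Request:
{"fn": "apply_moves", "kwargs": {"targets": [[-1,[0,-0.25,0],[0,0,0]],[-1,[0,-0.25,0],[0,0,0]],[-1,[0,-0.25,0],[0,0,0]],[-1,[-0.01,-0.25,0],[0,0,0]],[-1,[0,-0.15,0],[0,0,0]],[-1,[0,-0.09,0],[0,0,0]],[-1,[0,0,0],[0,0,0]],[-1,[0,0,0],[0,0,0]]]}}

```text
t: 60.08
ee_pos: [595.4, -108.6, 44.3]
orientation: [-0.148, 3.138, -0.001]
ft_force: [-1.1, -1.9, 6.9]
width: 23.3
grasp_force: 30.0
```

```bash
python3 err.py "MID+110.2*UX-77.6*UY+[0,0,43]"
```

```text
[ 595.4 -108.6   44.3] x head -174.6 err [0.028 0.046 0.025] [-1.1 -1.9  6.9] [-0.2   0.64  1.76 -0.    0.74 -1.86]
```

Request:
{"fn": "apply_moves", "kwargs": {"targets": [[-1,[0,0.05,0],[0,0,0]],[-1,[0,0,0],[0,0,0]],[-1,[0,0,0],[0,0,0]]]}}

```text
t: 60.45
ee_pos: [595.1, -105.9, 44.3]
orientation: [-0.148, 3.138, -0.0]
ft_force: [-0.6, -0.9, 6.9]
width: 23.2
grasp_force: 30.0
```

```bash
python3 err.py "MID+111.8*UX-77.6*UY+[0,0,43]"
```

```text
[ 595.1 -105.9   44.3] x head -174.6 err [-0.005 -0.01   0.025] [-0.6 -0.9  6.9] [-0.2   0.64  1.77 -0.    0.74 -1.86]
```

Request:
{"fn": "apply_moves", "kwargs": {"targets": [[0,[0,0,0],[0,0,0]],[0,[0,0,0],[0,0,0]],[0,[0,0,0],[0,0,0]],[0,[0,0,-0.3],[0,0,0]],[1,[0,0,-0.9],[0,0,0]],[1,[0,0,-0.9],[0,0,0]],[1,[0,0,-0.9],[0,0,0]],[1,[0,0,-0.9],[0,0,0]]]}}

```text
t: 61.45
ee_pos: [594.6, -105.5, 240.7]
orientation: [0.148, -3.137, -0.0]
ft_force: [0.3, 0.9, -0.5]
width: 80.5
grasp_force: 0.0
```

Request:
{"fn": "apply_moves", "kwargs": {"targets": [[1,[0,0.85,-0.5],[0,0,0]],[1,[0,0.8,0],[0,0,0]],[1,[0,0,0],[0,0,0]],[1,[0,0,0],[0,0,0]],[1,[0,0,0],[0,0,0]]]}}

```text
t: 62.08
ee_pos: [587.0, -24.4, 263.1]
orientation: [0.146, -3.136, -0.0]
ft_force: [0.5, -1.1, -0.2]
width: 88.0
grasp_force: 0.0
```

Run:
```python
from h import *
log(); s=snap('wrist'); print(tool()[:3,3].round(1),s['K'][0,2]); g=cv2.cvtColor(s['px'],cv2.COLOR_BGR2GRAY).astype(int)
S=lambda u,v,z:((atz(s,(u,v),z)*[1,1,0]-HEAD)@np.array([UX,UY]).T).round(1)
for n in ('pale','dark','handle'):
    for q in ctrl.masks_of(n,'wrist')[:1]:
        r=rect(s,q['region'],66 if n=='handle' else 69); print(n,round(q['score'],2),q['bbox'],r,((np.array([*r[:2],0])-HEAD)@np.array([UX,UY]).T).round(1))
for v in (203,208,213):
    r=g[v]; d=np.abs(r[2:]-r[:-2]); print(v,[(i+1,int(r[i]),int(r[i+2]),S(i+1,v,69).tolist()) for i in range(120,320) if d[i]>25 and d[i]==d[i-2:i+3].max()])
cv2.imwrite('pics/w13.png',cv2.resize(s['px'][80:300,100:380],None,fx=2.8,fy=2.7,interpolation=cv2.INTER_CUBIC))
```

```text
[587.  -24.4 263. ] 259.87383533878113
pale 0.59 [126.9, 212.1, 168.3, 252.2] [ 684.8 -174.8    4.8   58.7   52.3] [ -10.7 -154.2]
dark 0.93 [242.6, 206.2, 278.7, 261.2] [674.2 -12.4   5.3  82.9  50.2] [-5.9  8.5]
handle 0.93 [120.1, 156.2, 287.6, 308.1] [651.7 -77.5  -3.3 160.5  81.5] [-34.5 -54.2]
203 [(151, 175, 128, [-53.4, -144.9]), (177, 92, 136, [-53.4, -108.5]), (213, 169, 108, [-53.3, -58.5]), (300, 89, 143, [-53.0, 61.4]), (305, 153, 123, [-53.0, 68.3]), (310, 121, 91, [-53.0, 75.3])]
208 [(137, 207, 176, [-46.1, -165.6]), (141, 161, 120, [-46.1, -159.9]), (177, 91, 133, [-46.1, -109.0]), (219, 112, 143, [-46.0, -50.5]), (244, 128, 62, [-46.0, -15.8]), (279, 55, 125, [-45.9, 32.6])]
213 [(191, 100, 148, [-38.8, -89.9]), (214, 154, 106, [-38.8, -57.8]), (217, 97, 154, [-38.7, -53.6]), (232, 153, 182, [-38.7, -32.7]), (238, 180, 149, [-38.7, -24.3]), (244, 123, 59, [-38.7, -16.0]), (279, 52, 114, [-38.6, 32.7]), (288, 154, 183, [-38.5, 45.2]), (292, 177, 142, [-38.5, 50.8]), (310, 175, 132, [-38.4, 75.9])]
```

View pics/w13.png

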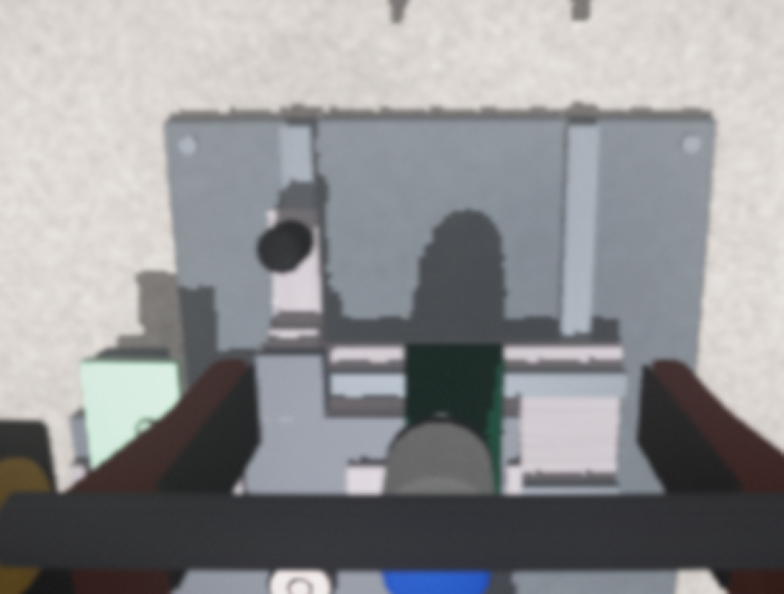

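w13 shows the dark tile centred under the head as intended: its centre is about 6 mm left of the head axis, with the near edge at crop (455,345). Pressing now.

Run:
```python
from h import *
plan([(HEAD+[0,0,225],None)],jaw=-1)
```

```text
[[-1,[-0.63,-0.03,0.25],[0,0,0]],[-1,[-0.62,-0.03,0.25],[0,0,0]],[-1,[-0.63,-0.04,0.25],[0,0,0]]]
end [681.  -20.4 225.2]
```

Request:
{"fn": "apply_moves", "kwargs": {"targets": [[-1,[-0.63,-0.03,0.2],[0,0,0]],[-1,[-0.62,-0.03,0.2],[0,0,0]],[-1,[-0.63,-0.04,0.2],[0,0,0]],[-1,[0,0,0],[0,0,0]],[-1,[0,0,0],[0,0,0]],[-1,[0,0,0],[0,0,0]],[-1,[0,0,0],[0,0,0]],[-1,[0,0,0],[0,0,0]]]}}

```text
t: 63.28
ee_pos: [680.9, -19.6, 233.5]
orientation: [0.148, -3.137, -0.001]
ft_force: [-0.9, -0.6, 0.7]
width: 11.5
grasp_force: 0.0
```

```bash
python3 err.py "HEAD+[0,0,184.5]"
```

```text
[680.9 -19.6 233.5] x head -174.6 err [ 0.001 -0.014  0.98 ] [-0.9 -0.6  0.7] [-0.05  0.5   1.49  0.    1.16 -1.71]
```

Request:
{"fn": "apply_moves", "kwargs": {"targets": [[-1,[0,-0.01,0.3],[0,0,0]],[-1,[0,0,0.3],[0,0,0]],[-1,[0,0,0.2],[0,0,0]],[-1,[0,0,0.14],[0,0,0]],[-1,[0,0,0.05],[0,0,0]],[-1,[0,0,0],[0,0,0]]]}}

```text
t: 64.03
ee_pos: [680.5, -20.1, 184.8]
orientation: [0.148, -3.136, -0.001]
ft_force: [-7.3, 0.4, 12.3]
width: 0.5
grasp_force: 6.0
```

Request:
{"fn": "apply_moves", "kwargs": {"targets": [[-1,[0,0,0.02],[0,0,0]],[-1,[0,0,0],[0,0,0]],[-1,[0,0,0],[0,0,0]],[-1,[0,0,0],[0,0,0]],[-1,[0,0,0],[0,0,0]],[-1,[0,0,0],[0,0,0]],[-1,[0,0,0],[0,0,0]],[-1,[0,0,0],[0,0,0]]]}}

```text
t: 65.03
ee_pos: [680.5, -20.1, 184.7]
orientation: [0.148, -3.136, -0.001]
ft_force: [-9.5, 0.1, 17.9]
width: 0.6
grasp_force: 8.5
```

Request:
{"fn": "apply_moves", "kwargs": {"targets": [[-1,[0,0,0],[0,0,0]],[-1,[0,0,0],[0,0,0]],[-1,[0,0,0],[0,0,0]]]}}

```text
t: 65.4
ee_pos: [680.5, -20.1, 184.7]
orientation: [0.148, -3.136, -0.001]
ft_force: [-10.0, -0.4, 17.0]
width: 0.5
grasp_force: 8.5
```

```bash
cat > kin.py <<'E'
from h import *
from scipy.optimize import least_squares
def Rz(a): return R.from_euler('z',a).as_matrix()
def Ry(a): return R.from_euler('y',a).as_matrix()
def fk(q,p):
    a,d,L1,L2x,L2z,Lt,q6o=p
    A=Rz(q[0]); pos=A@np.array([a,0,0])+[0,0,d]; A=A@Ry(q[1]); pos=pos+A@[0,0,L1]
    A=A@Ry(q[2]); pos=pos+A@[L2x,0,L2z]; w=pos; A=A@Rz(q[3])@Ry(q[4])@Rz(q[5]+q6o); return w+A@[0,0,Lt],A,w
D=[json.loads(l) for l in open('log.txt')]
def res(p): return np.concatenate([fk(np.array(q),p)[0]-np.array(e) for q,e,o in D]+[100*(fk(np.array(q),p)[1]-R.from_rotvec(o).as_matrix()).ravel() for q,e,o in D])
sol=least_squares(res,[0,350,450,0,450,250,1.57]); P=sol.x
LO=np.array([-3,-.9,.09,-1.31,.11,-2.54]);HI=np.array([3,2.11,2.58,4.45,2.69,2.54])
def ik(pos,Rt,q0=None):
    best=None
    for q4 in (0,.6,-.6):
        q0_=np.array([np.arctan2(pos[1],pos[0]),.5,1.8,q4,1.0,-1.2])
        s=least_squares(lambda q:np.concatenate([(fk(q,P)[0]-pos)/100,(fk(q,P)[1]-Rt).ravel()]),q0_,bounds=(LO,HI))
        if best is None or s.cost<best.cost: best=s
    return best.x,best.cost
XL=lambda deg:np.array([np.cos(np.radians(deg)),np.sin(np.radians(deg)),0])
Z=np.array([0,0,1.])
def tilt(fwd,ang): # tool z = fwd*sin(ang)-Z*cos(ang), y horizontal (Z x fwd)
    z=fwd*np.sin(ang)-Z*np.cos(ang); y=np.cross(Z,fwd); return np.column_stack([np.cross(y,z),y,z])
E
python3 - <<'E'
from kin import *
print(P.round(3),np.abs(sol.fun).max())
for al in (30,45):
    a=np.radians(al)
    for s in (-84,84):
        q,c=ik(HEAD-110*UX+s*UY+[0,0,59],tilt(UX,a)); print('table',al,s,q.round(2),round(c,5),fk(q,P)[2].round())
    X=XL(190.5); b=np.radians(15)
    for yl in (-60,40):
        base=np.array([516,340,18.])+yl*np.array([-X[1],X[0],0])-7*X
        t=Z*np.cos(b)+X*np.sin(b); n=-X*np.cos(b)+Z*np.sin(b)
        pos=base+80*t+2*n
        q,c=ik(pos,tilt(-X,-(np.pi/2-a-b))); print('ledge',al,yl,pos.round(),q.round(2),round(c,5),fk(q,P)[2].round())
E
```

```text
[-5.29000e-01  7.46343e+02  5.65447e+02  7.92220e+01  4.85643e+02
  7.43882e+02  1.57100e+00] 12.086307234439577
table 30 -84 [-0.27  0.47  2.28  0.64  0.11 -2.54] 0.05003 [ 355. -100.  771.]
table 30 84 [ 0.23  0.46  2.34 -1.31  0.11 -0.12] 0.04626 [328.  79. 768.]
ledge 30 -60 [493. 397.  96.] [ 0.44  1.52  0.09  0.24  2.16 -1.23] 0.01726 [946. 448. 681.]
ledge 30 40 [512. 299.  96.] [ 0.36  1.53  0.09  0.17  2.2  -1.34] 0.00952 [979. 368. 668.]
table 45 -84 [-0.28  0.46  2.28  0.65  0.11 -2.54] 0.22569 [352. -99. 775.]
table 45 84 [ 0.24  0.45  2.35 -1.31  0.11 -0.11] 0.21527 [326.  78. 772.]
ledge 45 -60 [493. 397.  96.] [ 0.5   1.21  0.62  0.16  1.8  -1.26] 0.0 [859. 465. 740.]
ledge 45 40 [512. 299.  96.] [ 0.4   1.16  0.74  0.11  1.75 -1.37] 0.0 [877. 366. 740.]
```

Run:
```python
from h import *
T=tool(); h=MID+110.5*UX-78*UY
T=plan([(T[:3,3]+[0,0,45],None),(h+[0,0,230],None),(h+[0,0,43],None)],T=T,jaw=0.2)
plan([(MID+21*UX+[0,0,43],None)],T=T,jaw=-1,step=15)
```

```text
[[0.2,[0,0,-0.45],[0,0,0]],[0.2,[0,0,-0.45],[0,0,0]],[0.2,[0.63,-0.52,0],[0,0,0]],[0.2,[0.63,-0.52,0],[0,0,0]],[0.2,[0.62,-0.53,0],[0,0,0]],[0.2,[0,0,0.75],[0,0,0]],[0.2,[0,0,0.75],[0,0,0]],[0.2,[0,0,0.75],[0,0,0]]]
[[0.2,[0,0,0.74],[0,0,0]],[0.2,[0,0,0.75],[0,0,0]]]
end [ 594.  -107.    42.9]
[[-1,[0.22,0.2,0],[0,0,0]],[-1,[0.22,0.19,0],[0,0,0]],[-1,[0.22,0.2,0],[0,0,0]],[-1,[0.23,0.19,0],[0,0,0]],[-1,[0.22,0.2,0],[0,0,0]],[-1,[0.23,0.19,0],[0,0,0]],[-1,[0.22,0.2,0],[0,0,0]],[-1,[0.23,0.19,0],[0,0,0]]]
end [497.6 -37.8  43.1]
```

Request:
{"fn": "apply_moves", "kwargs": {"targets": [[-1,[0,0,-0.5],[0,0,0]],[-1,[0,0,-0.5],[0,0,0]],[0.4,[0.63,-0.52,0],[0,0,0]],[0.4,[0.63,-0.52,0],[0,0,0]],[0.4,[0.62,-0.53,0],[0,0,0]],[0.4,[0,0,0],[0,0,0]],[0.4,[0,0,0],[0,0,0]],[0.4,[0,0,0.75],[0,0,0]]]}}

```text
t: 66.4
ee_pos: [598.2, -106.8, 197.4]
orientation: [-0.149, 3.132, -0.002]
ft_force: [0.2, 0.5, -0.3]
width: 57.0
grasp_force: 0.0
```

```bash
python3 err.py "MID+110.5*UX-78*UY+[0,0,43]"
```

```text
[ 598.2 -106.8  197.4] x head -174.6 err [0.099 0.011 3.088] [ 0.2  0.5 -0.3] [-0.2   0.42  1.69  0.    1.02 -1.86]
```

Request:
{"fn": "apply_moves", "kwargs": {"targets": [[0.4,[0.03,0,0.75],[0,0,0]],[0.4,[0,0,0.75],[0,0,0]],[0.4,[0,0,0.75],[0,0,0]],[0.4,[0,0,0.7],[0,0,0]],[0.4,[0,0,0],[0,0,0]],[0.4,[0,0,0],[0,0,0]],[-1,[0,0,0],[0,0,0]],[-1,[0,0,0],[0,0,0]]]}}

```text
t: 67.4
ee_pos: [594.0, -107.3, 48.9]
orientation: [-0.148, 3.137, -0.0]
ft_force: [0.2, -0.5, -0.1]
width: 45.1
grasp_force: 0.0
```

Request:
{"fn": "apply_moves", "kwargs": {"targets": [[-1,[0,0,0],[0,0,0]],[-1,[0,0,0],[0,0,0]],[-1,[0,0,0],[0,0,0]],[-1,[0,0,0],[0,0,0]],[-1,[0,0,0],[0,0,0]]]}}

```text
t: 68.03
ee_pos: [593.3, -107.1, 47.9]
orientation: [0.148, -3.137, -0.001]
ft_force: [-1.5, 0.6, 5.6]
width: 23.5
grasp_force: 30.0
```

Request:
{"fn": "apply_moves", "kwargs": {"targets": [[-1,[0.1,0.1,0],[0,0,0]],[-1,[0.2,0.18,0],[0,0,0]],[-1,[0.22,0.2,0],[0,0,0]],[-1,[0.23,0.2,0],[0,0,0]],[-1,[0.22,0.2,0],[0,0,0]],[-1,[0.23,0.2,0],[0,0,0]],[-1,[0.22,0.2,0],[0,0,0]],[-1,[0.23,0.2,0],[0,0,0]]]}}

```text
t: 69.03
ee_pos: [503.4, -40.6, 47.9]
orientation: [0.148, -3.137, -0.001]
ft_force: [2.4, -1.7, 4.9]
width: 23.2
grasp_force: 30.0
```

Request:
{"fn": "apply_moves", "kwargs": {"targets": [[-1,[0.14,0.09,0],[0,0,0]],[-1,[0,0,0],[0,0,0]],[-1,[0,0,0],[0,0,0]]]}}

```text
t: 69.4
ee_pos: [494.5, -36.5, 47.8]
orientation: [0.147, -3.133, -0.002]
ft_force: [-2.9, 1.8, 10.8]
width: 23.4
grasp_force: 30.0
```

```bash
python3 err.py "MID+21*UX+[0,0,43]"
```

```text
[494.5 -36.5  47.8] x head -174.6 err [-0.062 -0.03   0.096] [-2.9  1.8 10.8] [-0.1   0.53  2.01  0.    0.61 -1.76]
```

Run:
```python
from h import *
T=tool()
plan([([495,-36,230],None),([480,150,320],None),([470,335,330],None)],T=T)
```

```text
[[1,[0,0,-0.73],[0,0,0]],[1,[0,0,-0.73],[0,0,0]],[1,[0,0,-0.73],[0,0,0]],[1,[0,0.01,-0.73],[0,0,0]],[1,[0.01,0,-0.72],[0,0,0]],[1,[-0.01,0.75,-0.36],[0,0,0]],[1,[-0.01,0.75,-0.36],[0,0,0]],[1,[-0.01,0.75,-0.36],[0,0,0]]]
[[1,[-0.01,0.74,-0.36],[0,0,0]],[1,[-0.01,0.75,-0.36],[0,0,0]],[1,[-0.03,0.74,-0.04],[0,0,0]],[1,[-0.03,0.74,-0.04],[0,0,0]],[1,[-0.03,0.74,-0.04],[0,0,0]],[1,[-0.03,0.74,-0.04],[0,0,0]],[1,[-0.02,0.74,-0.03],[0,0,0]]]
end [469.9 334.9 329.9]
```

Request:
{"fn": "apply_moves", "kwargs": {"targets": [[0.2,[0,0,0],[0,0,0]],[0.2,[0,0,0],[0,0,0]],[0.2,[0,0,0],[0,0,0]],[1,[0,0,-0.5],[0,0,0]],[1,[0,0,-0.8],[0,0,0]],[1,[0,0,-0.8],[0,0,0]],[1,[0,0,-0.8],[0,0,0]],[1,[0,0,-0.8],[0,0,0]]]}}

```text
t: 70.4
ee_pos: [496.4, -37.4, 233.8]
orientation: [0.147, -3.136, -0.001]
ft_force: [0.7, -0.1, -0.6]
width: 87.5
grasp_force: 0.0
```

Request:
{"fn": "apply_moves", "kwargs": {"targets": [[1,[0,0.75,-0.36],[0,0,0]],[1,[0,0.75,-0.36],[0,0,0]],[1,[0,0.75,-0.36],[0,0,0]],[1,[0,0.75,-0.36],[0,0,0]],[1,[-0.03,0.74,-0.2],[0,0,0]],[1,[-0.03,0.74,-0.04],[0,0,0]],[1,[-0.03,0.74,-0.04],[0,0,0]],[1,[-0.03,0.74,-0.04],[0,0,0]]]}}

```text
t: 71.4
ee_pos: [474.5, 260.8, 320.6]
orientation: [0.148, -3.136, -0.0]
ft_force: [0.6, 0.5, 0.7]
width: 88.0
grasp_force: 0.0
```

Request:
{"fn": "apply_moves", "kwargs": {"targets": [[1,[-0.03,0.74,-0.04],[0,0,0]],[1,[0,0.74,0],[0,0,0]],[1,[0,0,0],[0,0,0]],[1,[0,0,0],[0,0,0]],[1,[0,0,0],[0,0,0]]]}}

```text
t: 72.03
ee_pos: [469.6, 332.5, 322.8]
orientation: [0.146, -3.136, 0.0]
ft_force: [0.9, 0.9, 0.0]
width: 88.1
grasp_force: 0.0
```

Run:
```python
from h import *
log(); s=snap('wrist'); np.savez('ledge.npz',**s); print(tool().round(3))
for q in ctrl.masks_of('ledge','wrist')[:1]:
    print(q['score'],q['bbox'],rect(s,q['region'],18)); b=np.array(q['bbox'],int)
look(s,dict(ledge=0))
cv2.imwrite('pics/ledge.png',cv2.resize(s['px'][max(b[1]-15,0):b[3]+15,max(b[0]-10,0):b[2]+10],None,fx=3,fy=3,interpolation=cv2.INTER_CUBIC)); print(b)
```

```text
[[-9.96000e-01 -9.30000e-02 -2.00000e-03  4.69732e+02]
 [-9.30000e-02  9.96000e-01  0.00000e+00  3.32552e+02]
 [ 2.00000e-03  0.00000e+00 -1.00000e+00  3.22942e+02]
 [ 0.00000e+00  0.00000e+00  0.00000e+00  1.00000e+00]]
0.87 [180.5, 158.5, 341.4, 217.6] [514.3 338.5 -79.5 284.3  82.8]
ledge 0.74 [261.9 188.6] [521.  342.4]
ledge 0.24 [ 84.8 220.8] [617.1   4.6]
[180 158 341 217]
```

View pics/ledge.png

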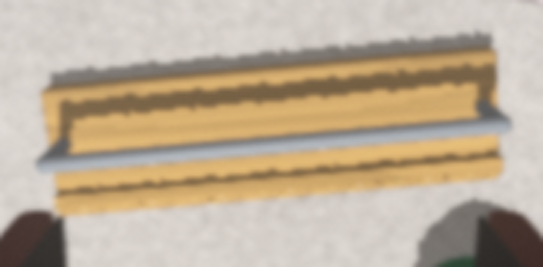

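Request:
{"fn": "apply_moves", "kwargs": {"targets": [[1,[0,0,0],[0,-0.11,0]],[1,[0,0,0],[0,-0.11,0]],[1,[0,0,0],[0,-0.11,0]],[1,[0,0,0],[0,-0.11,0]],[1,[0,0,0],[0,0,0]],[1,[0,0,0],[0,0,0]]]}}

```text
t: 72.92
ee_pos: [471.1, 332.3, 323.3]
orientation: [-0.111, 2.479, 0.033]
ft_force: [0.2, 0.0, 0.6]
width: 88.2
grasp_force: 0.0
```

```bash
python3 -c "
from h import *
log(); print(tool().round(3),ctrl.get_obs()['qpos'].round(3))"
```

```text
[[-7.86000e-01 -8.80000e-02  6.11000e-01  4.71103e+02]
 [-7.20000e-02  9.96000e-01  5.10000e-02  3.32321e+02]
 [-6.13000e-01 -3.00000e-03 -7.90000e-01  3.23310e+02]
 [ 0.00000e+00  0.00000e+00  0.00000e+00  1.00000e+00]] [ 0.815  0.071  2.015 -0.725  0.666 -0.352]
```

Run:
```python
from kin import *
s=dict(np.load('ledge.npz'))
C=[atz(s,np.array(c)/3+[170,143],18)[:2] for c in ((44,90),(492,52),(500,175),(60,213))]
C=np.array(C); print(C.round(1),C.mean(0),np.linalg.norm(C[0]-C[1]),np.linalg.norm(C[1]-C[2]))
print('dir',[np.degrees(np.arctan2(*(b-a)[::-1])).round(1) for a,b in ((C[0],C[1]),(C[3],C[2]),(C[2],C[1]),(C[3],C[0]))])
for c in ((40,162),(510,124)): print('rail end',atz(s,np.array(c)/3+[170,143],61)[:2])
print(P.round(2),np.abs(sol.fun).max()); r=np.abs(sol.fun[:3*len(D)]).reshape(-1,3).max(1); print(r.round(1))
```

```text
[[500.9 203.7]
 [454.5 462.1]
 [527.7 478.8]
 [576.4 215.3]] [514.89693672 339.97481611] 262.50936270948154 75.09274467144957
dir [np.float64(100.2), np.float64(100.5), np.float64(-167.2), np.float64(-171.3)]
rail end [531.94207056 213.90770708]
rail end [487.30805577 465.59045303]
[  1.03 302.15 558.2   75.5  485.07 296.4    1.57] 11.921759388168056
[11.9 11.9 11.9 11.9 11.9 10.1  9.9 11.6 11.6 11.7  9.   8.5 11.9 11.9
 11.8 11.9 11.9 11.9 11.9 11.9 11.9 11.9 11.9 11.9 11.9 11.9 11.6 11.6
 11.9 11.9 11.7 11.9  9.5  7.5]
```

```bash
python3 - <<'E'
import re
t=open('kin.py').read()
t=t.replace("a,d,L1,L2x,L2z,Lt,q6o=p","a,d,L1,L2x,L2z,Lt,q6o,oy,tx,ty=p").replace("np.array([a,0,0])","np.array([a,oy,0])").replace("A@[0,0,Lt]","A@[tx,ty,Lt]").replace("250,1.57]","250,1.57,0,0,0]")
open('kin.py','w').write(t)
E
python3 - <<'E'
from kin import *
print(P.round(2)); r=np.abs(sol.fun[:3*len(D)]).reshape(-1,3).max(1); print(r.round(1)[-8:],r.max())
hd=MID+18.3*UX+1.5*UY
for al in (25,35,45):
    a=np.radians(al); b=np.radians(15)
    for s,c in ((-82.5,106.9),(83.4,101.5)):
        for off in (0,):
            q,co=ik(hd+(c-29)*UX+s*UY+[0,0,58],tilt(UX,a)); print('table',al,s,q.round(2),round(co,5),fk(q,P)[2].round())
    X=XL(190.3)
    for yl in (-50,40):
        base=np.array([517.5,339,18.])+yl*np.array([-X[1],X[0],0])-7*X
        t=Z*np.cos(b)+X*np.sin(b); n=-X*np.cos(b)+Z*np.sin(b)
        pos=base+79*t-1*n
        q,co=ik(pos,tilt(-X,-(np.pi/2-a-b))); print('ledge',al,yl,pos.round(),q.round(2),round(co,5),fk(q,P)[2].round())
E
```

```text
[ -0.   312.4  563.1   77.5  484.9  309.64   1.57  11.9    0.     0.  ]
[0. 0. 0. 0. 0. 0. 0. 0.] 4.2433612179593183e-10
table 25 -82.5 [-0.27  0.53  2.06  0.65  0.21 -2.54] 0.00157 [ 459. -116.  344.]
table 25 83.4 [ 0.06  0.51  2.13  0.15  0.11 -1.75] 0.00134 [440.  41. 344.]
ledge 25 -50 [494. 386.  94.] [ 0.52  1.    1.13  0.27  1.85 -1.27] 0.0 [728. 428. 293.]
ledge 25 40 [510. 297.  94.] [ 0.41  0.97  1.21  0.18  1.82 -1.37] 0.0 [744. 339. 293.]
table 35 -82.5 [-0.24  0.53  2.09  0.69  0.11 -2.54] 0.03576 [449. -99. 341.]
table 35 83.4 [ 0.14  0.51  2.15 -1.31  0.11 -0.22] 0.03283 [423.  70. 339.]
ledge 35 -50 [494. 386.  94.] [ 0.53  0.91  1.24  0.23  1.66 -1.27] 0.0 [690. 421. 331.]
ledge 35 40 [510. 297.  94.] [ 0.42  0.87  1.32  0.16  1.63 -1.37] 0.0 [706. 333. 331.]
table 45 -82.5 [-0.24  0.52  2.09  0.71  0.11 -2.54] 0.12251 [450. -99. 344.]
table 45 83.4 [ 0.14  0.5   2.15 -1.31  0.11 -0.21] 0.11441 [423.  70. 343.]
ledge 45 -50 [494. 386.  94.] [ 0.55  0.81  1.35  0.18  1.47 -1.26] 0.0 [647. 413. 362.]
ledge 45 40 [510. 297.  94.] [ 0.44  0.78  1.43  0.13  1.44 -1.36] 0.0 [663. 325. 362.]
```

Run:
```python
from kin import *
for sad,bed in ((18.3,1.5),(60,0),(60,40)):
  hd=MID+sad*UX+bed*UY
  for al in (10,15,20):
    a=np.radians(al)
    for s,c in ((-82.5,106.9),(83.4,101.5)):
        q,co=ik(hd+(c-29)*UX+s*UY+[0,0,58],tilt(UX,a)); print('table',sad,bed,al,s,q.round(2),round(co,6))
X=XL(190.3); b=np.radians(15)
for al in (10,15,20):
    a=np.radians(al)
    for yl in (-50,40):
        for sh,up in ((0,0),(40,60)):
            base=np.array([517.5,339,18.])+yl*np.array([-X[1],X[0],0])-7*X
            t=Z*np.cos(b)+X*np.sin(b); n=-X*np.cos(b)+Z*np.sin(b)
            pos=base+79*t-1*n-sh*X+up*Z
            q,co=ik(pos,tilt(-X,-(np.pi/2-a-b))); print('ledge',al,yl,pos.round(),q.round(2),round(co,5),fk(q,P)[2].round())
```

```text
table 18.3 1.5 10 -82.5 [-0.24  0.56  1.91  0.12  0.51 -2.  ] 0.0
table 18.3 1.5 10 83.4 [ 0.07  0.53  1.98  0.01  0.46 -1.6 ] 0.0
table 18.3 1.5 15 -82.5 [-0.26  0.54  1.97  0.23  0.39 -2.13] 0.0
table 18.3 1.5 15 83.4 [ 0.07  0.51  2.04  0.02  0.33 -1.61] 0.0
table 18.3 1.5 20 -82.5 [-0.27  0.54  2.02  0.46  0.28 -2.36] 0.0
table 18.3 1.5 20 83.4 [ 0.07  0.51  2.1   0.05  0.19 -1.64] 0.0
table 60 0 10 -82.5 [-0.22  0.6   1.82  0.1   0.56 -1.96] 0.0
table 60 0 10 83.4 [ 0.07  0.57  1.89  0.01  0.51 -1.6 ] 0.0
table 60 0 15 -82.5 [-0.23  0.58  1.88  0.2   0.44 -2.07] 0.0
table 60 0 15 83.4 [ 0.07  0.55  1.95  0.02  0.38 -1.61] 0.0
table 60 0 20 -82.5 [-0.25  0.57  1.94  0.37  0.32 -2.25] 0.0
table 60 0 20 83.4 [ 0.07  0.54  2.01  0.04  0.24 -1.63] 0.0
table 60 40 10 -82.5 [-0.15  0.59  1.84  0.08  0.54 -1.88] 0.0
table 60 40 10 83.4 [ 0.14  0.57  1.89 -0.02  0.51 -1.51] 0.0
table 60 40 15 -82.5 [-0.16  0.57  1.9   0.16  0.42 -1.97] 0.0
table 60 40 15 83.4 [ 0.15  0.55  1.95 -0.04  0.38 -1.49] 0.0
table 60 40 20 -82.5 [-0.18  0.56  1.96  0.32  0.3  -2.13] 0.0
table 60 40 20 83.4 [ 0.1
[... 398 characters left out ...]
5 -50 [494. 386.  94.] [ 0.51  1.1   1.03  0.31  2.02 -1.26] 0.0 [758. 434. 249.]
ledge 15 -50 [534. 393. 154.] [ 0.49  1.09  0.9   0.32  2.16 -1.23] 0.0 [798. 441. 309.]
ledge 15 40 [510. 297.  94.] [ 0.41  1.06  1.11  0.21  2.   -1.37] 0.0 [774. 345. 249.]
ledge 15 40 [550. 304. 154.] [ 0.4   1.05  0.99  0.22  2.13 -1.34] 0.0 [814. 352. 309.]
ledge 20 -50 [494. 386.  94.] [ 0.51  1.05  1.08  0.29  1.94 -1.27] 0.0 [744. 431. 272.]
ledge 20 -50 [534. 393. 154.] [ 0.5   1.04  0.95  0.3   2.07 -1.24] 0.0 [783. 438. 332.]
ledge 20 40 [510. 297.  94.] [ 0.41  1.01  1.16  0.2   1.91 -1.37] 0.0 [760. 342. 272.]
ledge 20 40 [550. 304. 154.] [ 0.4   1.    1.04  0.2   2.05 -1.35] 0.0 [799. 350. 332.]
```

```bash
cat >> kin.py <<'E'
AL=np.radians(18); RT=tilt(UX,AL); HD=MID+18.3*UX+1.5*UY
def jcheck(wps): 
    for p,Rr in wps:
        q,c=ik(np.array(p),Rr); print('   ik',np.round(p),q.round(2),'%.1e'%c)
E
python3 - <<'E'
from kin import *
g=HD+77.9*UX-82.5*UY
w=[([520,100,300],RT),(g+[0,0,200],RT),(g+[0,0,100],RT)]
jcheck(w); print(g); plan(w,jaw=0.6)
E
```

```text
ik [520 100 300] [ 0.18  0.05  1.96 -0.04  0.81 -1.46] 8.0e-31
   ik [ 580. -111.  200.] [-0.27  0.29  1.93  0.19  0.63 -2.07] 1.2e-27
   ik [ 580. -111.  100.] [-0.27  0.46  1.99  0.28  0.41 -2.17] 4.8e-28
[ 580.22081676 -111.20120308    0.        ]
[[0.6,[-0.02,-0.79,0.12],[-0.001,0.037,0]],[0.6,[-0.03,-0.78,0.12],[-0.001,0.037,0]],[0.6,[-0.04,-0.79,0.11],[0,0.037,-0.001]],[0.6,[-0.05,-0.78,0.11],[-0.001,0.036,0]],[0.6,[-0.05,-0.79,0.11],[0,0.037,-0.001]],[0.6,[-0.06,-0.79,0.11],[-0.001,0.036,0]],[0.6,[-0.02,-0.72,0.36],[0,0,0]],[0.6,[-0.02,-0.72,0.36],[0,0,0]]]
[[0.6,[-0.02,-0.72,0.36],[0,0,0]],[0.6,[-0.03,-0.72,0.36],[0,0,0]],[0.6,[-0.02,-0.72,0.35],[0,0,0]],[0.6,[-0.03,-0.72,0.36],[0,0,0]],[0.6,[0.21,0,0.63],[0,0,0]],[0.6,[0.21,0,0.63],[0,0,0]],[0.6,[0.2,0,0.64],[0,0,0]]]
end [ 580.2 -111.4  100. ]
```

Request:
{"fn": "apply_moves", "kwargs": {"targets": [[0.6,[-0.02,-0.79,0.12],[0,0.037,0]],[0.6,[-0.03,-0.78,0.12],[0,0.037,0]],[0.6,[-0.04,-0.79,0.11],[0,0.037,0]],[0.6,[-0.05,-0.78,0.11],[0,0.036,0]],[0.6,[-0.05,-0.79,0.11],[0,0.037,0]],[0.6,[-0.06,-0.79,0.11],[0,0.036,0]],[0.6,[-0.02,-0.72,0.36],[0,0,0]],[0.6,[-0.02,-0.72,0.36],[0,0,0]]]}}

```text
t: 73.92
ee_pos: [541.0, 26.9, 267.9]
orientation: [-0.125, 2.82, 0.017]
ft_force: [0.4, 0.0, -0.8]
width: 70.3
grasp_force: 0.0
```

Request:
{"fn": "apply_moves", "kwargs": {"targets": [[0.6,[-0.02,-0.72,0.36],[0,0,0]],[0.6,[-0.03,-0.72,0.36],[0,0,0]],[0.6,[-0.02,-0.72,0.35],[0,0,0]],[0.6,[-0.03,-0.72,0.36],[0,0,0]],[0.6,[0,0,0],[0,0,0]],[0.6,[0,0,0],[0,0,0]],[0.6,[0,0,0],[0,0,0]]]}}

```text
t: 74.8
ee_pos: [578.7, -112.2, 201.8]
orientation: [-0.127, 2.821, 0.015]
ft_force: [0.2, 0.3, -0.6]
width: 70.1
grasp_force: 0.0
```

Run:
```python
from kin import *
g=HD+77.9*UX-82.5*UY
s=snap('wrist')
for n in ('pale','dark'):
    for q in ctrl.masks_of(n,'wrist')[:1]: print(n,round(q['score'],2),q['bbox'],rect(s,q['region'],69))
print('expect',HD+106.9*UX-82.5*UY,HD+101.8*UX+83.6*UY)
print(tool().round(3)); plan([(g+[0,0,110],RT),(g+[0,0,57],RT)],jaw=0.6,step=30)
```

```text
pale 0.73 [239.7, 129.2, 289.5, 209.1] [ 607.4 -105.9    4.3  101.4   49.7]
dark 0.88 [373.8, 121.6, 444.8, 202.1] [585.6  55.3   5.1 103.5  54.4]
expect [ 609.09115932 -108.46198417    0.        ] [588.32484873  56.41366699   0.        ]
[[-9.46000e-01 -9.00000e-02  3.11000e-01  5.78540e+02]
 [-8.60000e-02  9.96000e-01  2.40000e-02 -1.12021e+02]
 [-3.12000e-01 -4.00000e-03 -9.50000e-01  2.01630e+02]
 [ 0.00000e+00  0.00000e+00  0.00000e+00  1.00000e+00]]
[[0.6,[0.13,0.01,0.44],[-0.001,0.001,-0.001]],[0.6,[0.14,0,0.44],[-0.001,0,0]],[0.6,[0.13,0,0.44],[-0.001,0.001,-0.001]],[0.6,[0.14,0.01,0.43],[0,0,0]],[0.6,[0.16,0,0.51],[0,0,0]],[0.6,[0.16,0,0.5],[0,0,0]]]
end [ 580.4 -111.1   57.1]
```

Request:
{"fn": "apply_moves", "kwargs": {"targets": [[0.6,[0.13,0.01,0.44],[0,0,0]],[0.6,[0.14,0,0.44],[0,0,0]],[0.6,[0.13,0,0.44],[0,0,0]],[0.6,[0.14,0.01,0.43],[0,0,0]],[0.6,[0.16,0,0.51],[0,0,0]],[0.6,[0.08,0,0.25],[0,0,0]],[0.6,[0,0,0],[0,0,0]],[0.6,[0,0,0],[0,0,0]]]}}

```text
t: 75.95
ee_pos: [580.9, -112.2, 70.5]
orientation: [-0.126, 2.821, 0.014]
ft_force: [0.7, -0.2, 0.3]
width: 70.3
grasp_force: 0.0
```

```bash
python3 err.py "__import__('kin').HD+77.9*UX-82.5*UY+[0,0,57]"
```

```text
[ 580.9 -112.2   70.5] x head -174.8 err [0.095 0.022 0.252] [ 0.7 -0.2  0.3] [-0.27  0.51  2.    0.32  0.34 -2.21]
```

Request:
{"fn": "apply_moves", "kwargs": {"targets": [[0.6,[0.09,0.02,0.25],[0,0,0]],[0.6,[0,0,0],[0,0,0]],[-1,[0,0,0],[0,0,0]],[-1,[0,0,0],[0,0,0]],[-1,[0,0,0],[0,0,0]],[-1,[0,0,0],[0,0,0]],[-1,[0,0,0],[0,0,0]],[-1,[0,0,0],[0,0,0]]]}}

```text
t: 76.95
ee_pos: [579.9, -111.3, 56.4]
orientation: [-0.126, 2.822, 0.014]
ft_force: [-1.3, -0.5, 2.9]
width: 49.4
grasp_force: 29.9
```

```bash
python3 err.py "__import__('kin').HD+77.9*UX-82.5*UY+[0,0,57]"
cat >> kin.py <<'E'
LC=np.array([517.5,339,0.]); XD=XL(190.3); YD=np.array([-XD[1],XD[0],0]); B=np.radians(15)
LT=Z*np.cos(B)+XD*np.sin(B); LN=-XD*np.cos(B)+Z*np.sin(B); RL=tilt(-XD,-(np.pi/2-AL-B))
def ledge(yl,off=29,depth=3,x=-7,up=0): # TCP for a tile with lower back edge at x, board height + up
    return LC+x*XD+yl*YD+(18+up)*Z+(50+off)*LT-depth*LN
E
python3 - <<'E'
from kin import *
T=tool(); p=T[:3,3]; o=ctrl.get_obs(); print(o['width'],o['grasp_force'])
e=ledge(60,x=-10,up=120); e2=ledge(60,x=-10,up=12); 
w=[(p+[0,0,40],RT),([520,0,280],RT),(e+[0,0,40],RL),(e,RL),(e2,RL)]
jcheck(w); plan(w,jaw=-1,step=40,astep=9)
E
```

```text
[ 579.9 -111.3   56.4] x head -174.9 err [-0.011  0.001 -0.009] [-1.3 -0.5  2.9] [-0.26  0.54  2.    0.34  0.31 -2.24]
49.430259154370496 29.92581456899643
   ik [ 580. -111.   96.] [-0.27  0.47  1.99  0.28  0.4  -2.18] 4.0e-27
   ik [520   0 280] [-0.05  0.06  2.01  0.06  0.76 -1.75] 8.6e-31
   ik [515. 278. 254.] [ 0.38  0.85  1.13  0.2   2.14 -1.35] 1.6e-25
   ik [515. 278. 214.] [ 0.38  0.89  1.15  0.2   2.08 -1.36] 6.5e-24
   ik [515. 278. 106.] [ 0.38  1.01  1.15  0.18  1.95 -1.39] 2.6e-30
[[-1,[-0.25,0,-0.76],[-0.004,0.002,-0.003]],[-1,[-0.03,0.39,-0.63],[0,0,0]],[-1,[-0.03,0.39,-0.63],[0,0,0]],[-1,[-0.03,0.39,-0.63],[0,0,0]],[-1,[-0.04,0.39,-0.63],[0,0,0]],[-1,[-0.03,0.38,-0.64],[0,0,0]],[-1,[-0.04,0.39,-0.63],[0,0,0]],[-1,[-0.03,0.61,0.07],[0.002,0.092,-0.006]]]
[[-1,[-0.04,0.62,0.06],[0.002,0.093,-0.006]],[-1,[-0.06,0.61,0.05],[0.002,0.092,-0.006]],[-1,[-0.07,0.61,0.04],[0.002,0.093,-0.006]],[-1,[-0.08,0.61,0.03],[0.002,0.092,-0.006]],[-1,[-0.09,0.62,0.02],[0.002,0.093,-0.006]],[-1,[-0.1,0.61,0],[0.003,0.093,-0.006]],[-1,[-0.1,0.61,-0.01],[0.002,0.092,-0.006]],[-1,[-0.11,0.62,-0.03],[0.003,0.093,-0.006]]]
[[-1,[-0.67,0,0.43],[0,0,0]],[-1,[-0.6,0,0.39],[0,0,0]],[-1,[-0.6,0,0.39],[0,0,0]],[-1,[-0.61,0,0.4],[0,0,0]]]
end [515.  277.7 105.4]
```

Request:
{"fn": "apply_moves", "kwargs": {"targets": [[-1,[-0.08,0,-0.25],[0,0,0]],[-1,[-0.17,0,-0.51],[-0.004,0.002,-0.003]],[-1,[-0.03,0.39,-0.63],[0,0,0]],[-1,[-0.03,0.39,-0.63],[0,0,0]],[-1,[-0.03,0.39,-0.63],[0,0,0]],[-1,[-0.04,0.39,-0.63],[0,0,0]],[-1,[-0.03,0.38,-0.64],[0,0,0]],[-1,[-0.04,0.39,-0.63],[0,0,0]]]}}

```text
t: 77.95
ee_pos: [519.3, 0.5, 281.4]
orientation: [-0.133, 2.825, 0.021]
ft_force: [0.1, 0.4, -0.9]
width: 49.6
grasp_force: 29.9
```

Request:
{"fn": "apply_moves", "kwargs": {"targets": [[-1,[-0.03,0.61,0.07],[0.002,0.092,-0.006]],[-1,[-0.04,0.62,0.06],[0.002,0.093,-0.006]],[-1,[-0.06,0.61,0.05],[0.002,0.092,-0.006]],[-1,[-0.07,0.61,0.04],[0.002,0.093,-0.006]],[-1,[-0.08,0.61,0.03],[0.002,0.092,-0.006]],[-1,[-0.09,0.62,0.02],[0.002,0.093,-0.006]],[-1,[-0.1,0.61,0],[0.003,0.093,-0.006]],[-1,[-0.1,0.61,-0.01],[0.002,0.092,-0.006]]]}}

```text
t: 78.95
ee_pos: [516.0, 247.3, 257.3]
orientation: [0.192, -2.283, 0.096]
ft_force: [0.2, 0.1, -0.8]
width: 49.8
grasp_force: 29.9
```

Request:
{"fn": "apply_moves", "kwargs": {"targets": [[-1,[-0.11,0.62,-0.03],[0.003,0.093,-0.006]],[-1,[0,0,0],[0,0,0]],[-1,[0,0,0],[0,0,0]],[-1,[0,0,0],[0,0,0]],[-1,[0,0,0],[0,0,0]]]}}

```text
t: 79.58
ee_pos: [515.4, 277.2, 255.1]
orientation: [0.192, -2.142, 0.104]
ft_force: [1.2, 0.3, -1.4]
width: 49.1
grasp_force: 29.9
```

Run:
```python
from kin import *
T=tool(); o=ctrl.get_obs(); print(T.round(3),RL.round(3),o['width'],o['qpos'].round(2),o['ft_force'])
e=ledge(60,x=-10,up=60); e2=ledge(60,x=-10,up=10)
print(e2); plan([(e,RL),(e2,RL)],jaw=-1,step=30)
s=snap('wrist','hold1.png')
```

```text
[[-5.38000e-01 -1.78000e-01 -8.24000e-01  5.15361e+02]
 [-9.70000e-02  9.84000e-01 -1.49000e-01  2.77153e+02]
 [ 8.37000e-01  0.00000e+00 -5.47000e-01  2.55057e+02]
 [ 0.00000e+00  0.00000e+00  0.00000e+00  1.00000e+00]] [[-0.536 -0.179 -0.825]
 [-0.097  0.984 -0.15 ]
 [ 0.839  0.    -0.545]] 49.129969939934234 [ 0.38  0.84  1.13  0.2   2.14 -1.35] [ 1.23447297  0.31917931 -1.38478928]
[515.09869669 277.58087478 103.53168314]
[[-1,[-0.42,0,0.28],[0,0,0]],[-1,[-0.43,0,0.28],[0,0.001,0]],[-1,[-0.42,0,0.28],[0,0,0]],[-1,[-0.43,0.01,0.27],[0,0.001,0]],[-1,[-0.42,0,0.27],[0,0,0]],[-1,[-0.42,0,0.28],[0,0,0]]]
end [515.  277.6 103.3]
```

View pics/hold1.png

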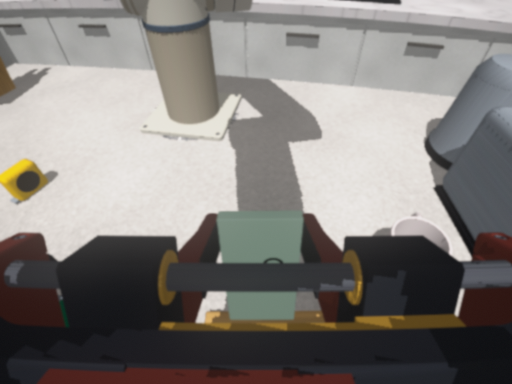

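Request:
{"fn": "apply_moves", "kwargs": {"targets": [[-1,[-0.42,0,0.28],[0,0,0]],[-1,[-0.43,0,0.28],[0,0.001,0]],[-1,[-0.42,0,0.28],[0,0,0]],[-1,[-0.43,0.01,0.27],[0,0.001,0]],[-1,[-0.42,0,0.27],[0,0,0]],[-1,[-0.42,0,0.28],[0,0,0]],[-1,[0,0,0],[0,0,0]],[-1,[0,0,0],[0,0,0]]]}}

```text
t: 80.62
ee_pos: [514.4, 278.2, 101.9]
orientation: [0.193, -2.136, 0.105]
ft_force: [0.5, -0.3, -0.2]
width: 50.0
grasp_force: 30.0
```

```bash
cat > le.py <<'E'
from kin import *
import sys
T=tool(); o=ctrl.get_obs(); g=ledge(*eval(sys.argv[1])); d=T[:3,3]-ledge(eval(sys.argv[1])[0],x=0)
log(); print('ledge-frame: back edge x %.1f y %.1f up %.1f'%(d@XD,d@YD,d[2]),'err',(T[:3,:3].T@(g-T[:3,3])/50).round(3),'rot',(R.from_matrix(T[:3,:3].T@RL).as_rotvec()/1.5708).round(3),o['ft_force'].round(1),'XD',(T[:3,:3].T@XD).round(2),'dn',(T[:3,:3].T@-Z).round(2),o['width'].round(1))
E
python3 le.py "(60,29,3,-10,4)"
```

```text
Traceback (most recent call last):
  File "le.py", line 4, in <module>
    log(); print('ledge-frame: back edge x %.1f y %.1f up %.1f'%(d@XD,d@YD,d[2]),'err',(T[:3,:3].T@(g-T[:3,3])/50).round(3),'rot',(R.from_matrix(T[:3,:3].T@RL).as_rotvec()/1.5708).round(3),o['ft_force'].round(1),'XD',(T[:3,:3].T@XD).round(2),'dn',(T[:3,:3].T@-Z).round(2),o['width'].round(1))
                                                                                                                                                                                                                                                                                ^^^^^^^^^^^^^^^^
AttributeError: 'float' object has no attribute 'round'
```

Request:
{"fn": "apply_moves", "kwargs": {"targets": [[-1,[-0.09,0,0.06],[0,0,0]],[-1,[0,0,0],[0,0,0]],[-1,[0.02,0,0.03],[0,0,0]],[-1,[0,0,0],[0,0,0]]]}}

```text
t: 81.12
ee_pos: [512.8, 277.9, 96.4]
orientation: [0.193, -2.138, 0.105]
ft_force: [3.1, -0.6, -1.0]
width: 49.5
grasp_force: 30.0
```

```bash
sed -i "s/o\['width'\].round(1)/round(float(o['width']),1)/" le.py; python3 le.py "(60,29,3,-7,1)"
```

```text
ledge-frame: back edge x -7.8 y -0.7 up 2.8 err [-0.022 -0.014  0.034] rot [-0.    -0.001  0.   ] [ 3.1 -0.6 -1. ] XD [0.54 0.   0.84] dn [-0.84  0.    0.54] 49.5
```

Request:
{"fn": "apply_moves", "kwargs": {"targets": [[-1,[0.03,0,0.05],[0,0,0]],[-1,[0,0,0],[0,0,0]]]}}

```text
t: 81.38
ee_pos: [510.2, 277.6, 96.3]
orientation: [0.193, -2.139, 0.104]
ft_force: [5.1, 1.3, 0.1]
width: 49.4
grasp_force: 30.0
```

Request:
{"fn": "apply_moves", "kwargs": {"targets": [[-1,[0.02,0,0.03],[0,0,0]],[-1,[0,0,0],[0,0,0]]]}}

```text
t: 81.62
ee_pos: [508.6, 277.4, 96.2]
orientation: [0.193, -2.139, 0.104]
ft_force: [5.2, 1.5, -0.7]
width: 49.6
grasp_force: 30.0
```

```bash
python3 le.py "(60,29,3,-7,1)"
```

```text
ledge-frame: back edge x -3.6 y -0.9 up 2.7 err [-0.066 -0.019 -0.039] rot [ 0.    -0.001  0.   ] [ 5.2  1.5 -0.7] XD [0.54 0.   0.84] dn [-0.84 -0.    0.54] 49.6
```

Request:
{"fn": "apply_moves", "kwargs": {"targets": [[-1,[-0.04,0.02,-0.07],[0,0,0]],[-1,[0,0,0],[0,0.06,0]],[-1,[0,0,0],[0,0,0]],[-1,[0,0,0],[0,0,0]]]}}

```text
t: 82.12
ee_pos: [511.2, 278.7, 96.4]
orientation: [0.184, -2.041, 0.113]
ft_force: [0.2, 0.9, 1.8]
width: 49.6
grasp_force: 30.0
```

```bash
python3 le.py "(60,29,3,-7,1)"
```

```text
ledge-frame: back edge x -6.3 y -1.8 up 2.9 err [-0.04  -0.035  0.005] rot [-0.    -0.063  0.   ] [0.2 0.9 1.8] XD [0.46 0.   0.89] dn [-0.89  0.    0.46] 49.6
```

Request:
{"fn": "apply_moves", "kwargs": {"targets": [[-1,[-0.04,0,0.02],[0,0,0]],[-1,[0,0,0],[0,0,0]]]}}

```text
t: 82.38
ee_pos: [511.2, 278.6, 96.2]
orientation: [0.185, -2.039, 0.112]
ft_force: [-0.7, 0.6, 11.5]
width: 49.7
grasp_force: 30.0
```

Request:
{"fn": "apply_moves", "kwargs": {"targets": [[-1,[-0.02,0,0.01],[0,0,0]],[-1,[0,0,0],[0,0,0]]]}}

```text
t: 82.62
ee_pos: [511.2, 278.6, 96.2]
orientation: [0.185, -2.039, 0.112]
ft_force: [-1.5, -1.0, 14.8]
width: 49.6
grasp_force: 30.0
```

Request:
{"fn": "apply_moves", "kwargs": {"targets": [[-1,[-0.02,0,0.01],[0,0,0]],[-1,[0,0,0],[0,0,0]]]}}

```text
t: 82.88
ee_pos: [511.2, 278.7, 96.1]
orientation: [0.185, -2.037, 0.112]
ft_force: [-0.5, -0.7, 20.2]
width: 49.7
grasp_force: 30.0
```

Request:
{"fn": "apply_moves", "kwargs": {"targets": [[-1,[0.05,0,-0.02],[0,0,0]],[-1,[0,0,0],[0,0,0]],[0.4,[0,0,0],[0,0,0]],[0.4,[0,0,0],[0,0,0]],[0.4,[0,0,0],[0,0,0]],[0.4,[0,0,0],[0,0,0]],[0.4,[0,0,-0.2],[0,0,0]],[0.4,[0,0,-0.4],[0,0,0]]]}}

```text
t: 83.88
ee_pos: [537.7, 283.4, 108.5]
orientation: [0.184, -2.041, 0.113]
ft_force: [0.4, -0.1, -1.0]
width: 61.3
grasp_force: 0.0
```

Request:
{"fn": "apply_moves", "kwargs": {"targets": [[0.4,[0,0,-0.6],[0,0,0]],[0.4,[0,0,-0.7],[0,0,0]],[0.4,[0,0,-0.7],[0,0,0]],[0.4,[0.3,0,-0.5],[0,0,0]],[0.4,[0.5,0,-0.3],[0,0,0]],[0.4,[0,0,0],[0,0,0]]]}}

```text
t: 84.62
ee_pos: [642.5, 302.7, 211.5]
orientation: [0.186, -2.047, 0.111]
ft_force: [0.6, 0.2, 0.4]
width: 61.3
grasp_force: 0.0
```

Run:
```python
from kin import *
log(); T=tool(); print(T.round(3)[:3,3])
for cam in ('wrist','top','scene'):
    s=snap(cam)
    q=ctrl.masks_of('pale',cam)[:2]
    for m in q:
        u=np.argwhere(m['region']); print(cam,round(m['score'],2),m['bbox'],len(u))
    # predicted outline of a properly leaning tile at y 58
    O=[LC-7*XD+(58+k*25)*YD+18*Z+h*LT for k in (-1,1) for h in (0,100)]
    pr=np.array([proj(s,p) for p in O]); print('  expected box',pr.min(0).round(),pr.max(0).round())
g=HD+72.8*UX+83.6*UY
w=[([560,230,300],tilt(UX,np.radians(-20))),([530,120,280],RT),(g+[0,0,160],RT),(g+[0,0,110],RT)]
jcheck(w); plan(w,jaw=0.6); print(g)
```

```text
[642.507 302.688 211.465]
wrist 0.65 [240.5, 199.0, 283.9, 265.3] 2521
  expected box [239. 195.] [279. 257.]
top 0.31 [333.3, 243.5, 345.7, 265.1] 247
  expected box [163. 190.] [183. 198.]
scene 0.69 [326.2, 204.5, 333.7, 228.9] 204
  expected box [322. 202.] [336. 229.]
   ik [560 230 300] [ 0.33  0.49  1.38  0.08  1.61 -1.35] 1.9e-31
   ik [530 120 280] [ 0.22  0.1   1.96 -0.06  0.77 -1.41] 8.4e-31
   ik [559.  54. 160.] [ 0.07  0.31  2.03  0.02  0.48 -1.61] 9.7e-31
   ik [559.  54. 110.] [ 0.07  0.4   2.06  0.02  0.37 -1.61] 5.1e-29
[[0.6,[0.5,-0.23,0.16],[-0.007,-0.095,0.008]],[0.6,[0.51,-0.23,0.08],[-0.008,-0.095,0.008]],[0.6,[0.52,-0.24,0],[-0.007,-0.095,0.009]],[0.6,[0.51,-0.25,-0.08],[-0.008,-0.095,0.008]],[0.6,[0.49,-0.25,-0.15],[-0.007,-0.095,0.009]],[0.6,[0.15,-0.53,0.16],[0,-0.106,0]],[0.6,[0.18,-0.54,0.13],[0,-0.105,0]],[0.6,[0.2,-0.53,0.1],[0,-0.106,0]]]
[[0.6,[0.22,-0.54,0.07],[0,-0.105,0]],[0.6,[0.08,-0.34,0.61],[0,0,0]],[0.6,[0.07,-0.34,0.61],[0,0,0]],[0.6,[0.08,-0.35,0.6],[0,0,0]],[0.6,[0.07,-0.34,0.61],[0,0,0]],[0.6,[0.15,0,0.48],[0,0,0]],[0.6,[0.16,0,0.47],[0,0,0]]]
end [559.4  53.8 110. ]
[559.45450617  53.67444808   0.        ]
```

Request:
{"fn": "apply_moves", "kwargs": {"targets": [[0.6,[0.5,-0.23,0.16],[-0.007,-0.095,0.008]],[0.6,[0.51,-0.23,0.08],[-0.008,-0.095,0.008]],[0.6,[0.52,-0.24,0],[-0.007,-0.095,0.009]],[0.6,[0.51,-0.25,-0.08],[-0.008,-0.095,0.008]],[0.6,[0.49,-0.25,-0.15],[-0.007,-0.095,0.009]],[0.6,[0.15,-0.53,0.16],[0,-0.106,0]],[0.6,[0.18,-0.54,0.13],[0,-0.105,0]],[0.6,[0.2,-0.53,0.1],[0,-0.106,0]]]}}

```text
t: 85.92
ee_pos: [537.6, 147.0, 286.2]
orientation: [-0.141, 2.981, 0.012]
ft_force: [0.2, -0.1, 0.9]
width: 70.0
grasp_force: 0.0
```

Request:
{"fn": "apply_moves", "kwargs": {"targets": [[0.6,[0.22,-0.54,0.07],[0,-0.105,0]],[0.6,[0.08,-0.34,0.4],[0,0,0]],[0.6,[0.07,-0.34,0.4],[0,0,0]],[0.6,[0.08,-0.35,0.4],[0,0,0]],[0.6,[0.07,-0.34,0.4],[0,0,0]],[0.6,[0,0,0],[0,0,0]],[0.6,[0,0,0],[0,0,0]]]}}

```text
t: 86.8
ee_pos: [547.3, 53.0, 200.4]
orientation: [-0.132, 2.823, 0.022]
ft_force: [-0.0, 0.5, -0.1]
width: 70.4
grasp_force: 0.0
```

Run:
```python
from kin import *
log(); g=HD+72.8*UX+83.6*UY
s=snap('wrist')
for q in ctrl.masks_of('dark','wrist')[:1]: print(round(q['score'],2),q['bbox'],rect(s,q['region'],69))
print('expect',HD+101.8*UX+83.6*UY)
print(tool().round(3)[:3,3]); plan([(g+[0,0,100],RT),(g+[0,0,57],RT)],jaw=0.6,step=30)
```

```text
0.9 [234.9, 134.7, 281.0, 215.2] [583.6  57.4   5.1 101.8  49.7]
expect [588.32484873  56.41366699   0.        ]
[547.67   53.32  200.965]
[[0.6,[0.1,0,0.5],[0,0.001,0]],[0.6,[0.1,-0.01,0.5],[0,0,0]],[0.6,[0.1,0,0.5],[0,0.001,0]],[0.6,[0.1,-0.01,0.49],[0,0,0]],[0.6,[0.13,0,0.41],[0,0,0]],[0.6,[0.14,0,0.41],[0,0,0]]]
end [559.5  53.5  57. ]
```

Request:
{"fn": "apply_moves", "kwargs": {"targets": [[0.6,[0.1,0,0.5],[0,0.001,0]],[0.6,[0.1,-0.01,0.5],[0,0,0]],[0.6,[0.1,0,0.5],[0,0.001,0]],[0.6,[0.1,-0.01,0.49],[0,0,0]],[0.6,[0.13,0,0.41],[0,0,0]],[0.6,[0.06,0,0.19],[0,0,0]],[0.6,[0,0,0],[0,0,0]],[0.6,[0,0,0],[0,0,0]]]}}

```text
t: 87.9
ee_pos: [560.0, 53.1, 68.7]
orientation: [-0.133, 2.824, 0.022]
ft_force: [0.1, -0.2, -0.7]
width: 70.4
grasp_force: 0.0
```

```bash
python3 err.py "__import__('kin').HD+72.8*UX+83.6*UY+[0,0,57]"
```

```text
[560.   53.1  68.7] x head -174.6 err [0.081 0.012 0.22 ] [ 0.1 -0.2 -0.7] [ 0.07  0.49  2.07  0.03  0.27 -1.62]
```

Request:
{"fn": "apply_moves", "kwargs": {"targets": [[0.6,[0.08,0.01,0.22],[0,0,0]],[0.6,[0,0,0],[0,0,0]],[-1,[0,0,0],[0,0,0]],[-1,[0,0,0],[0,0,0]],[-1,[0,0,0],[0,0,0]],[-1,[0,0,0],[0,0,0]],[-1,[0,0,0],[0,0,0]],[-1,[0,0,0],[0,0,0]]]}}

```text
t: 88.9
ee_pos: [559.0, 53.4, 56.2]
orientation: [-0.133, 2.825, 0.021]
ft_force: [-0.4, -0.3, 1.8]
width: 49.8
grasp_force: 30.0
```

Run:
```python
from kin import *
T=tool(); p=T[:3,3]; o=ctrl.get_obs(); print(p,o['width'],o['grasp_force'])
e=ledge(-27,x=-9,up=120); e2=ledge(-27,x=-9,up=10)
w=[(p+[0,0,45],RT),([520,110,270],RT),(e+[0,0,50],RL),(e2,RL)]
jcheck(w); plan(w,jaw=-1,step=38,astep=9)
```

```text
[558.97730777  53.38726791  56.20071126] 49.795071607551286 29.985797703266144
   ik [559.  53. 101.] [ 0.07  0.42  2.06  0.02  0.35 -1.62] 7.4e-27
   ik [520 110 270] [ 0.21  0.1   1.99 -0.05  0.74 -1.43] 2.2e-30
   ik [499. 363. 264.] [ 0.48  0.87  1.06  0.31  2.16 -1.23] 9.5e-29
   ik [499. 363. 104.] [ 0.48  1.05  1.08  0.28  1.97 -1.29] 7.3e-31
[[-1,[-0.14,0,-0.43],[0,0,0]],[-1,[-0.14,0,-0.43],[0,-0.001,0]],[-1,[-0.08,0.24,-0.68],[0,0,0]],[-1,[-0.08,0.24,-0.68],[0,0,0]],[-1,[-0.08,0.24,-0.68],[0,0,0]],[-1,[-0.08,0.24,-0.69],[0,0,0]],[-1,[-0.09,0.24,-0.68],[0,0,0]],[-1,[0,0.56,0.02],[0.002,0.093,-0.006]]]
[[-1,[-0.01,0.56,0.01],[0.002,0.093,-0.006]],[-1,[-0.01,0.57,0.01],[0.002,0.092,-0.006]],[-1,[-0.02,0.56,0],[0.002,0.093,-0.006]],[-1,[-0.03,0.57,0],[0.002,0.092,-0.006]],[-1,[-0.03,0.56,-0.01],[0.003,0.093,-0.006]],[-1,[-0.04,0.57,-0.01],[0.002,0.092,-0.006]],[-1,[-0.04,0.56,-0.02],[0.003,0.093,-0.006]],[-1,[-0.04,0.56,-0.03],[0.002,0.092,-0.007]]]
[[-1,[-0.54,0,0.35],[0,0,0]],[-1,[-0.53,0,0.35],[0,0,0]],[-1,[-0.54,0,0.35],[0,0,0]],[-1,[-0.53,0,0.35],[0,0,0]],[-1,[-0.54,0,0.35],[0,0,0]]]
end [498.5 362.9 103.5]
```

Request:
{"fn": "apply_moves", "kwargs": {"targets": [[-1,[-0.14,0,-0.43],[0,0,0]],[-1,[-0.14,0,-0.43],[0,-0.001,0]],[-1,[-0.08,0.24,-0.68],[0,0,0]],[-1,[-0.08,0.24,-0.68],[0,0,0]],[-1,[-0.08,0.24,-0.68],[0,0,0]],[-1,[-0.08,0.24,-0.69],[0,0,0]],[-1,[-0.09,0.24,-0.68],[0,0,0]],[-1,[0,0.56,0.02],[0.002,0.093,-0.006]]]}}

```text
t: 89.9
ee_pos: [516.5, 137.6, 271.6]
orientation: [-0.152, 2.969, 0.006]
ft_force: [0.4, -1.3, -1.1]
width: 50.0
grasp_force: 30.0
```

Request:
{"fn": "apply_moves", "kwargs": {"targets": [[-1,[-0.01,0.56,0.01],[0.002,0.093,-0.006]],[-1,[-0.01,0.57,0.01],[0.002,0.092,-0.006]],[-1,[-0.02,0.56,0],[0.002,0.093,-0.006]],[-1,[-0.03,0.57,0],[0.002,0.092,-0.006]],[-1,[-0.03,0.56,-0.01],[0.003,0.093,-0.006]],[-1,[-0.04,0.57,-0.01],[0.002,0.092,-0.006]],[-1,[-0.04,0.56,-0.02],[0.003,0.093,-0.006]],[-1,[-0.04,0.56,-0.03],[0.002,0.092,-0.007]]]}}

```text
t: 90.9
ee_pos: [499.0, 363.7, 262.9]
orientation: [0.194, -2.136, 0.105]
ft_force: [0.4, 1.0, -1.2]
width: 49.5
grasp_force: 30.0
```

Request:
{"fn": "apply_moves", "kwargs": {"targets": [[-1,[0,0,0],[0,0,0]],[-1,[0,0,0],[0,0,0]],[-1,[0,0,0],[0,0,0]]]}}

```text
t: 91.28
ee_pos: [499.2, 362.2, 265.1]
orientation: [0.193, -2.144, 0.103]
ft_force: [0.0, 0.4, -0.0]
width: 49.8
grasp_force: 30.0
```

```bash
python3 le.py "(-27,29,3,-9,10)"
```

```text
ledge-frame: back edge x -9.5 y 0.9 up 171.6 err [-2.698  0.013  1.778] rot [0.001 0.002 0.   ] [ 0.   0.4 -0. ] XD [ 0.55 -0.    0.84] dn [-0.84 -0.    0.55] 49.8
```

Request:
{"fn": "apply_moves", "kwargs": {"targets": [[-1,[-0.54,0.01,0.35],[0,0.002,0]],[-1,[-0.54,0,0.35],[0,0,0]],[-1,[-0.54,0,0.36],[0,0,0]],[-1,[-0.54,0,0.36],[0,0,0]],[-1,[-0.5,0,0.34],[0,0,0]],[-1,[0,0,0],[0,0,0]],[-1,[0,0,0],[0,0,0]],[-1,[0,0,0],[0,0,0]]]}}

```text
t: 92.28
ee_pos: [497.7, 363.5, 105.5]
orientation: [0.194, -2.139, 0.103]
ft_force: [0.0, 0.8, -0.1]
width: 49.9
grasp_force: 30.0
```

```bash
python3 le.py "(-27,29,3,-9,3)"
```

```text
ledge-frame: back edge x -8.2 y -0.6 up 11.9 err [-0.158 -0.013  0.085] rot [ 0.    -0.     0.001] [ 0.   0.8 -0.1] XD [0.54 0.   0.84] dn [-0.84 -0.    0.54] 49.9
```

Request:
{"fn": "apply_moves", "kwargs": {"targets": [[-1,[-0.14,0,0.06],[0,0,0]],[-1,[0,0,0],[0,0,0]],[-1,[0,0,0],[0,0,0]]]}}

```text
t: 92.65
ee_pos: [498.2, 363.3, 96.3]
orientation: [0.193, -2.137, 0.104]
ft_force: [-0.1, -0.3, -0.7]
width: 49.7
grasp_force: 30.0
```

Request:
{"fn": "apply_moves", "kwargs": {"targets": [[-1,[-0.03,0,0.02],[0,0,0]],[-1,[0,0,0],[0,0,0]]]}}

```text
t: 92.9
ee_pos: [498.2, 363.3, 94.5]
orientation: [0.193, -2.137, 0.104]
ft_force: [0.2, -0.1, -1.3]
width: 49.5
grasp_force: 30.0
```

Request:
{"fn": "apply_moves", "kwargs": {"targets": [[-1,[-0.03,0,0.02],[0,0,0]],[-1,[0,0,0],[0,0,0]]]}}

```text
t: 93.15
ee_pos: [498.3, 363.4, 92.9]
orientation: [0.193, -2.137, 0.104]
ft_force: [-0.3, -0.7, -0.5]
width: 49.7
grasp_force: 30.0
```

```bash
python3 le.py "(-27,29,3,-9,0)"
```

```text
ledge-frame: back edge x -8.8 y -0.4 up -0.7 err [ 0.009 -0.008 -0.011] rot [ 0.    -0.002  0.   ] [-0.3 -0.7 -0.5] XD [0.54 0.   0.84] dn [-0.84 -0.    0.54] 49.7
```

Request:
{"fn": "apply_moves", "kwargs": {"targets": [[-1,[-0.02,0,0.01],[0,0,0]],[-1,[0,0,0],[0,0,0]]]}}

```text
t: 93.4
ee_pos: [498.3, 363.4, 92.7]
orientation: [0.193, -2.136, 0.104]
ft_force: [-0.3, -0.3, 4.8]
width: 49.4
grasp_force: 30.0
```

Request:
{"fn": "apply_moves", "kwargs": {"targets": [[-1,[-0.02,0,0.01],[0,0,0]],[-1,[0,0,0],[0,0,0]]]}}

```text
t: 93.65
ee_pos: [498.3, 363.4, 92.6]
orientation: [0.194, -2.135, 0.104]
ft_force: [-1.2, -1.0, 10.2]
width: 49.6
grasp_force: 30.0
```

Request:
{"fn": "apply_moves", "kwargs": {"targets": [[-1,[-0.02,0,0.01],[0,0,0]],[-1,[0,0,0],[0,0,0]]]}}

```text
t: 93.9
ee_pos: [498.4, 363.4, 92.5]
orientation: [0.194, -2.134, 0.104]
ft_force: [-1.5, -1.0, 14.5]
width: 49.6
grasp_force: 30.0
```

Request:
{"fn": "apply_moves", "kwargs": {"targets": [[-1,[0.03,0,-0.02],[0,0,0]],[-1,[0,0,0],[0,0,0]],[0.4,[0,0,0],[0,0,0]],[0.4,[0,0,0],[0,0,0]],[0.4,[0,0,0],[0,0,0]],[0.4,[0,0,0],[0,0,0]],[0.4,[0,0,-0.2],[0,0,0]],[0.4,[0,0,-0.4],[0,0,0]]]}}

```text
t: 94.9
ee_pos: [523.6, 367.9, 107.8]
orientation: [0.193, -2.136, 0.105]
ft_force: [0.1, -0.0, 0.6]
width: 61.5
grasp_force: 0.0
```

Request:
{"fn": "apply_moves", "kwargs": {"targets": [[0.4,[0,0,-0.6],[0,0,0]],[0.4,[0,0,-0.7],[0,0,0]],[0.4,[0,0,-0.7],[0,0,0]],[0.4,[0.3,0,-0.5],[0,0,0]],[0.4,[0.5,0,-0.3],[0,0,0]],[0.4,[0,0,0],[0,0,0]],[0.4,[0,0,0],[0,0,0]]]}}

```text
t: 95.78
ee_pos: [617.3, 385.0, 216.9]
orientation: [0.193, -2.137, 0.105]
ft_force: [-0.0, 0.4, -0.3]
width: 61.5
grasp_force: 0.0
```

Run:
```python
from kin import *
for cam in ('wrist','scene'):
    s=snap(cam)
    for n,y in (('pale',58),('dark',-27)):
        for m in ctrl.masks_of(n,cam)[:2]: print(cam,n,round(m['score'],2),np.round(m['bbox']),m['region'].sum())
        pr=np.array([proj(s,p) for p in [LC-7*XD+(y+k*25)*YD+18*Z+h*LT for k in (-1,1) for h in (0,100)]]); print('   expected',pr.min(0).round(),pr.max(0).round())
s=snap('top')
for n,z in dict(jar_big=0,jar_small=0,mug=0,tape=0,mill=0,mid=9).items():
    for q in ctrl.pinpoint(n,'top')[:1]: print(n,round(q['score'],2),atz(s,q['xy'],z)[:2].round())
```

```text
wrist pale 0.76 [169. 198. 217. 260.] 1258
wrist pale 0.26 [  0. 171.  60. 255.] 1938
   expected [170. 192.] [217. 251.]
wrist dark 0.7 [238. 196. 277. 256.] 2316
   expected [238. 192.] [279. 251.]
scene pale 0.83 [324. 205. 339. 231.] 350
   expected [322. 202.] [336. 229.]
scene dark 0.74 [346. 200. 357. 227.] 316
   expected [344. 200.] [359. 226.]
jar_small 0.52 [599.  41.]
mug 0.31 [627. 463.]
tape 0.74 [ 323. -256.]
mill 0.96 [ 681. -444.]
```

```bash
python3 -c "
from workcell import ctrl
print(ctrl.close_job())"
```

```text
the job is handed in; nothing more can be done
None
```

I handed the job in: I read the white reference, then the pale tile, then the dark tile, and both tiles now stand on the ledge leaning on the rail. There was no mid tile. I positioned each spot under the head from measurements, about 2 mm uncertain against the 4 mm limit, and the interface gave no result to confirm the readings. The last look found the tape and mill where they started, but not the jars or mug: the large jar was not detected, the small jar and mug only doubtfully.

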